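# Put the screwdrivers away at the end of the shift

### The job

The e-waste bench is being cleared for the night. Pull open the drawer of the low grey unit, take every screwdriver out of the upright wooden stand and the one left lying on the bench, lay them all flat in the drawer, then push the drawer fully shut. The small brush stays upright in its hole in the stand, and the other things on the bench stay where they are.

Things in the scene. Friction and masses are not known exactly. Their poses are not given: they have to be found in the camera images.
- stand: Plywood block, fixed to the bench, 70 (x) x 280 (y) x 100 mm high on a thin steel foot 110 x 300 mm and 6 mm high; origin at the centre of its underside, z up. Four round holes 17 mm across and 92 mm deep in its top, in a row at y = -102, -34, +34 and +102 mm, x = 0. Its -x side looks roughly towards the robot
- driver1: Screwdriver that may stand in the stand, shaft down, handle up (absent from some starts, then None): black square plastic handle 24 x 24 mm and 78 mm long, steel shaft 8 mm across and 80 mm long (overall 158 mm), 90 g. Origin on its axis where the shaft meets the handle; body +z runs along the axis to the handle's end, -z to the shaft's tip. Standing, the handle's underside rests on the stand's top; the handle's flats face along the stand's x and y axes
- driver2: Screwdriver that may stand in the stand, shaft down, handle up (absent from some starts, then None): black square plastic handle 21 x 21 mm and 70 mm long, steel shaft 7 mm across and 75 mm long (overall 145 mm), 90 g. Origin on its axis where the shaft meets the handle; body +z runs along the axis to the handle's end, -z to the shaft's tip. Standing, the handle's underside rests on the stand's top; the handle's flats face along the stand's x and y axes
- driver3: Screwdriver that may stand in the stand, shaft down, handle up (absent from some starts, then None): black square plastic handle 26 x 26 mm and 82 mm long, steel shaft 9 mm across and 84 mm long (overall 166 mm), 90 g. Origin on its axis where the shaft meets the handle; body +z runs along the axis to the handle's end, -z to the shaft's tip. Standing, the handle's underside rests on the stand's top; the handle's flats face along the stand's x and y axes
- driver4: Screwdriver that starts lying flat on the bench: black square plastic handle 24 x 24 mm and 78 mm long, steel shaft 8 mm across and 80 mm long (overall 158 mm), 90 g. Origin on its axis where the shaft meets the handle (12 mm above what its handle lies on); body +x runs along the axis to the handle's end, -x to the shaft's tip; handle flats face along its y and z. It may get knocked aside
- brush: Small cleaning brush that stands in one of the stand's holes and must stay there: wooden stick 10 mm across in the hole, aluminium collar 22 x 22 x 18 mm resting on the stand's top, above it a flat grey bristle block 14 x 30 x 34 mm, top 52 mm above the stand. Origin at the collar's underside, z up
- drawer (a joint): How far the drawer is out, m: 0 shut, 0.206 fully out. It slides along the unit's -x with about 1 N of friction and stays where it is left; it starts shut or up to 25 mm out
- drawer_handle (a point): Middle of the drawer's steel bar handle, moving with the drawer: horizontal bar 11 mm across and 120 mm long along this point's y, carried by an 8 mm leg near each end, 35 mm in front of the drawer's face (towards -x) and 38 mm below the unit's top. Axes: -x is the way the drawer opens, z up
- drawer_floor (a point): Middle of the front edge of the drawer's inner floor (its upper surface, where it meets the front wall), moving with the drawer; axes as the handle's. The inside measures 245 mm (x, from 0 at the front to 245 at the back) by 358 mm (y, from -179 to +179), side walls 41 mm above the floor, front panel about 50 mm above the floor. The front edge of the unit's top, 63 mm above this floor, lies at x = (joint value) - 0.006 m in this frame; what is beyond it is covered
- pliers: Pliers with blue grips lying on the bench, 16 mm high, about 150 x 60 mm; to be left alone. Origin on the bench at the pivot
- heatsink: Finned aluminium heat sink, 70 x 60 x 30 mm, on the bench; to be left alone. Origin at its underside
- hdd: Hard disk drive, 147 x 100 x 24 mm, flat on the bench; to be left alone. Origin at its underside
- screwjar: Clear jar with steel lid, 60 mm across, 70 mm high, on the bench; to be left alone. Origin at its underside

How it is judged (in metres and radians):
On the way, in this order (a step that is already met when the one before it is completed fails the run):
1. the drawer is pulled well open (150 mm or more) (value of joint drawer above 0.15 m), for 0.2 s.
2. every screwdriver lies flat in the open drawer (x of driver1 in the frame of drawer_floor between 0 and 0.244 m and y of driver1 in the frame of drawer_floor between -0.178 and 0.178 m and z of driver1 in the frame of drawer_floor between 0 and 0.04 m and angle between driver1's own z axis and vertical between 1.25 and 1.89 rad and x of driver2 in the frame of drawer_floor between 0 and 0.244 m and y of driver2 in the frame of drawer_floor between -0.178 and 0.178 m and z of driver2 in the frame of drawer_floor between 0 and 0.04 m and angle between driver2's own z axis and vertical between 1.25 and 1.89 rad and x of driver3 in the frame of drawer_floor between 0 and 0.244 m and y of driver3 in the frame of drawer_floor between -0.178 and 0.178 m and z of driver3 in the frame of drawer_floor between 0 and 0.04 m and angle between driver3's own z axis and vertical between 1.25 and 1.89 rad and x of driver4 in the frame of drawer_floor between 0 and 0.244 m and y of driver4 in the frame of drawer_floor between -0.178 and 0.178 m and z of driver4 in the frame of drawer_floor between 0 and 0.04 m and angle between driver4's own x axis and vertical between 1.25 and 1.89 rad and value of joint drawer above 0.1 m), for 0.2 s.
3. the drawer is pushed fully shut (value of joint drawer below 0.006 m), for 0.2 s.
At the end, for the whole second after the job is handed in: The drawer is shut to within 6 mm; every screwdriver present is inside it, lying within about 18 degrees of level with its middle less than 40 mm above the drawer's floor, and at rest; the brush still stands upright (within about 11 degrees) in its hole, less than 30 mm from where it was (x of driver1 in the frame of drawer_floor between 0 and 0.244 m and y of driver1 in the frame of drawer_floor between -0.178 and 0.178 m and z of driver1 in the frame of drawer_floor between 0 and 0.04 m and angle between driver1's own z axis and vertical between 1.25 and 1.89 rad and x of driver2 in the frame of drawer_floor between 0 and 0.244 m and y of driver2 in the frame of drawer_floor between -0.178 and 0.178 m and z of driver2 in the frame of drawer_floor between 0 and 0.04 m and angle between driver2's own z axis and vertical between 1.25 and 1.89 rad and x of driver3 in the frame of drawer_floor between 0 and 0.244 m and y of driver3 in the frame of drawer_floor between -0.178 and 0.178 m and z of driver3 in the frame of drawer_floor between 0 and 0.04 m and angle between driver3's own z axis and vertical between 1.25 and 1.89 rad and x of driver4 in the frame of drawer_floor between 0 and 0.244 m and y of driver4 in the frame of drawer_floor between -0.178 and 0.178 m and z of driver4 in the frame of drawer_floor between 0 and 0.04 m and angle between driver4's own x axis and vertical between 1.25 and 1.89 rad and angle between brush's own z axis and vertical below 0.2 rad and distance of brush from where it was at the start of the episode below 0.03 m and value of joint drawer below 0.006 m and linear speed of each of driver1, driver2, driver3, driver4 below 0.03 m/s); the robot touches nothing.
It fails at once if the brush is knocked over or pulled out of its hole (moved more than 50 mm) (angle between brush's own z axis and vertical above 0.6 rad or distance of brush from where it was at the start of the episode above 0.05 m).
It fails at once if another thing on the bench is shoved more than 50 mm (distance of any of pliers, heatsink, hdd, screwjar from where it was at the start of the episode above 0.05 m).
Of driver1, driver2, driver3 only 2 to 3 are there at a start; the rules pass over those that are not, and their reading is None.
At some moment in a run one of driver4 may be knocked a few centimetres aside while the robot is not near it.
Once in a run the grip may slacken for a moment while it holds something.
It also fails if it takes over 210 s, if anything falls off the work surface, if the arm or the gripper's body presses on something with over 40 N, if the wrist force passes 120 N, or if a joint passes its speed limit or range.

### The arm

A 7-joint arm with a two-finger parallel gripper is mounted at the origin on the work surface. World frame = base frame: x ahead of the robot, y to its left, z up, the work surface at z = 0. Lengths are in mm, angles in degrees, forces in N, time in s.
With the tool pointing down it reaches from about 425 to 825 mm from the base axis. Payload 3.6 kg.
Tool frame: the origin (TCP) lies between the finger pads; the fingertips stand 11 mm ahead of it and the grasp point (between the pads) lies 8 mm behind it (bot.tip_extent is the distance from the TCP to the fingertips, in mm); z points along the fingers, y is the line along which they close (so a half turn about z gives the same grasp; the last joint's range is limited). The gripper opens to 85 mm and grips with 20 to 120 N. Pads are 22 mm wide; open, the fingers measure 114 mm over their backs; the gripper's body (76 mm by 85 mm) begins 54 mm behind the grasp point. The pads swing forward as they close: fully open they stand 13 mm farther back than shut.
Start: joints at [-71.648, 35.231, -0.722, 81.555, 0.464, 63.22, -2.315], TCP at [220.895, 611.285, 242.297] pointing down, gripper open.
Joint ranges: [-178.69, 178.69], [-17.37, 117.87], [-77.05, 75.6], [15.02, 138.74], [-78.02, 258.01], [0.78, 113.62], [-162.83, 162.83]. Speed limits (degrees/s): [159.86, 159.86, 180, 180, 180, 180, 180].

### API

Orientations are given as [roll, pitch, yaw] about the fixed x, y, z axes, in that order (R = Rz(yaw) Ry(pitch) Rx(roll)).
In Python, from workcell import monitor, get_image, calibration, bot gives the robot as it stands.
- The arm moves only by the tool drive_tool, never from a script. Its argument "series" is a list of rows, each a list of 3 entries, a list of its own where there are three numbers: the shift along the tool's x, y, z in m, then the turn, a rotation vector about the tool's x, y, z in rad, then the closure, from 0 (fully open) to 1 (shut). In form: [[[dx, dy, dz], [wx, wy, wz], grip], ...]. A call has 1 to 20 rows; each row shifts and turns the commanded pose from where the row before left it, along the tool's axes as they then stand; what a row does not reach is not made up. A row lasts 1/12 s, in which the tool goes at most 41.7 mm and 7.16 degrees, less where a joint would pass 70% of its speed; a pose out of reach is approached as far as the arm can. A call with a gripper value outside its range is refused whole. The fingers move at their own pace and stop on an object; "grip_force" is the grip in N (left out, the last holds). Time passes only in rows, so rows that do not move let the fingers close. It gives the time, the measured TCP pose, the force, the opening and the grip force at its end, in the units of the state.
- monitor.read_state(): the state, without advancing time (a new reading comes with each control period).
- get_image(name): name is "side" or "top"; returns the picture (400x640x3 uint8, red, green, blue); there is no depth.
- calibration(name): a dict with "mtx" (3x3 intrinsics, pixels), "position" and "attitude" of the camera in the world. Camera axes: x right, y up, looking along -z (the intrinsics and any distortion apply to the point x, -y, -z); pixel columns grow to the right and rows downward; lengths in mm; the calibration is good to about 2 mm. A picture is of the moment at which its call begins. calibration takes no time and is no camera call.
- bot.job_done(): hands the job in; it is judged then, once.
The state is a dict: "time_s": time; "q": joint angles; "qd": joint speeds; "tau": joint torques, N m; "tool_pos": TCP position; "tool_rot": TCP orientation; "force": force on the tool from outside, world axes, zero at the start; "torque": the same for the moment, N m; "gripper_width": finger opening in mm; "finger_force": force on a finger pad.
Only numpy, scipy, OpenCV 4.12 (cv2) and the standard library are available. Lean on these libraries where they do the work, as an engineer would, in place of code of your own. Each camera call takes 0.05 s, during which the arm holds its last target. There are 200 camera calls.

## Working session

There is one attempt and no reset: what is moved stays moved. The work goes in short steps, Python scripts to look and compute and a tool call to move; the robot and the scene stay as the last step left them, time stands still between calls to the robot, and variables do not carry over. Pictures are saved under pics/ and viewed, at most 14 in all, crops included, and the job is handed in when it is done.

Besides the shell and the picture viewer there is one more tool, called after ">>>" by a JSON object that holds its "api" and its "payload", one argument or row to a line. drive_tool: Moves the arm, as the interface text tells. Its arguments: {"type":"object","properties":{"series":{"type":"array","items":{"type":"array"}},"grip_force":{"type":"number"}},"required":["series"]}

```bash
mkdir -p pics; ls
python3 - <<'E'
from workcell import monitor,get_image,calibration,bot
import cv2
for n in("side","top"):
    im=get_image(n); cv2.imwrite(f"pics/{n}0.png",im[:,:,::-1]); print(n,calibration(n))
print(monitor.read_state())
E
```

```text
pics
side {'mtx': array([[506.53982274,   0.        , 318.1930961 ],
       [  0.        , 506.53982274, 195.97290578],
       [  0.        ,   0.        ,   1.        ]]), 'position': array([ 110.24597405,  815.51923499, 1108.77833178]), 'attitude': array([  40.29745071,    0.32104065, -152.71120448])}
top {'mtx': array([[451.81092386,   0.        , 318.76028099],
       [  0.        , 451.81092386, 199.39276257],
       [  0.        ,   0.        ,   1.        ]]), 'position': array([ 430.48792505,   37.91712352, 1419.87949638]), 'attitude': array([  3.40479844,   0.75841167, -89.42426391])}
{'time_s': 0.1, 'q': array([-71.64757769,  35.2847861 ,  -0.72267028,  81.63233888,
         0.46207933,  63.21834129,  -2.31523885]), 'qd': array([ 0.0188856 , -0.04052164,  0.08025972, -0.22821687,  0.02885126,
        0.0561554 ,  0.00376224]), 'tau': array([ 1.58473718e-03, -4.70384502e+01,  2.60449089e-01, -1.71572578e+01,
        1.01574601e-02,  5.95638208e-03, -1.57168369e-06]), 'tool_pos': array([220.69259453, 610.68767299, 241.24058765]), 'tool_rot': array([-1.79867344e+02, -4.91980741e-05,  1.60131431e+02]), 'force': array([0.26982866, 0.40358323, 0.27521389]), 'torque': array([0.00018084, 0.0069613 , 0.02234587]), 'finger_force': 0.0, 'gripper_width': 85.39448353318735}
```

View pics/side0.png

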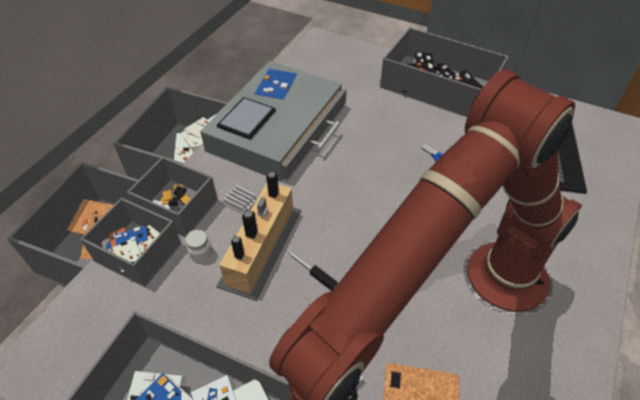

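View pics/top0.png

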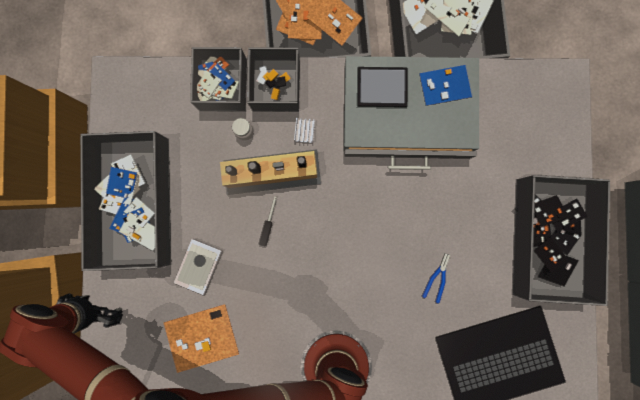

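Three drivers stand in the stand (top ≈(231,170), (254,167), (301,161)), the brush is at (279,166), the loose driver at (266,220) and the drawer handle at (408,170). I'll zoom in for pixel accuracy.

```bash
cat > h.py <<'E'
import numpy as np,cv2
from scipy.spatial.transform import Rotation as Ro
from workcell import monitor,get_image,calibration,bot
def cam(n):
    c=calibration(n); R=Ro.from_euler('xyz',c['attitude'],degrees=True).as_matrix()
    return c['mtx'],R@np.diag([1,-1,-1]),np.array(c['position'])
def proj(n,p):
    K,R,t=cam(n); q=(np.atleast_2d(p)-t)@R@K.T; return q[:,:2]/q[:,2:]
def ray(n,uv):
    K,R,t=cam(n); return t,R@np.linalg.solve(K,[*uv,1])
def onz(n,uv,z):
    t,d=ray(n,uv); return t+d*(z-t[2])/d[2]
def tri(a,b):
    t1,d1=ray("side",a);t2,d2=ray("top",b)
    s=np.linalg.lstsq(np.c_[d1,-d2],t2-t1,rcond=None)[0]
    p,q=t1+d1*s[0],t2+d2*s[1]; return (p+q)/2,np.linalg.norm(p-q)
def crop(n,x,y,w,h,k,name):
    im=get_image(n)[y:y+h,x:x+w,::-1]
    cv2.imwrite(f"pics/{name}.png",cv2.resize(im,None,fx=k,fy=k,interpolation=cv2.INTER_CUBIC))
E
python3 - <<'E'
from h import *
crop("top",205,130,240,140,3.33,"tc"); crop("side",200,90,150,210,2.8,"sc")
E
```

```text
(no output)
```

View pics/tc.png

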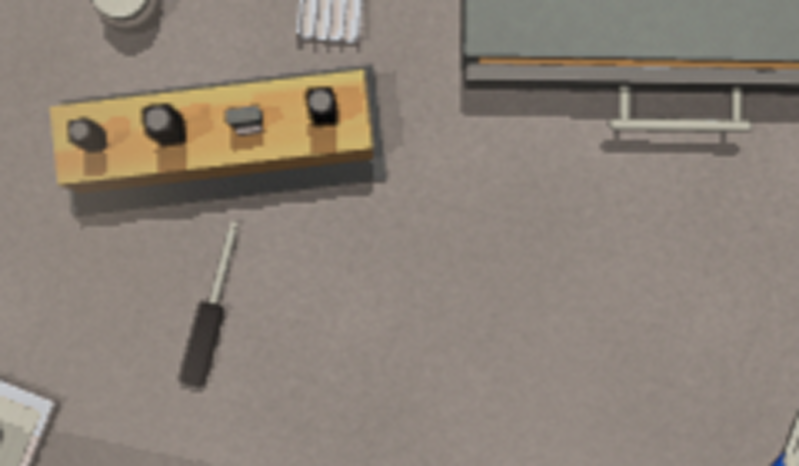

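View pics/sc.png

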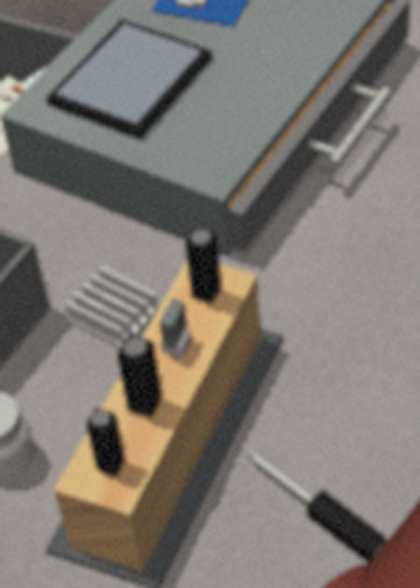

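Run:
```python
from h import *
np.set_printoptions(precision=1,suppress=True)
T=lambda u,v:(205+u/3.333,130+v/3.333); S=lambda u,v:(200+u/2.8,90+v/2.8)
for n,s,t in [("A",(101,413),(85,130)),("B",(136,346),(157,118)),("C",(201,237),(320,101)),("brush",(174,306),(243,113)),
 ("barL",(334,157),(611,127)),("barR",(386,92),(750,127)),("stNearL",(146,510),(60,184)),("stNearR",(257,278),(373,150)),("stFarL",(57,492),(51,107)),
 ("jn",(313,497),(211,303)),("tip",(250,455),(235,223)),("unitfrontL",(232,208),(467,64))]:
    print(n,*tri(S(*s),T(*t)))
for n,p in [("tip",(235,223)),("jn",(211,303)),("end",(193,387))]: print(n,onz("top",T(*p),12))
c=np.array([onz("top",T(*p),106) for p in [(51,107),(365,69),(373,150),(60,184)]]);print(c,c.mean(0))
```

```text
A [589.1 303.6 167.7] 3.2827234547944104
B [596.3 240.2 180.5] 0.6075322043303741
C [612.8 105.6 176.3] 0.7031875019453477
brush [604.2 171.4 155. ] 1.2536018122032049
barL [ 610.5 -152.7   53.3] 3.894562414677043
barR [ 612.3 -281.8   42.4] 2.2091294560990336
stNearL [542.8 335.4 100.8] 11.284880387326826
stNearR [582.5  63.   92.5] 2.5256652590115265
stFarL [617.  349.2  93.2] 0.5717467747979412
jn [445.6 213.4  17.5] 0.5554042047072093
tip [521.7 193.7   7.1] 1.8306699474731272
unitfrontL [661.7 -21.3  73. ] 1.0555009520872913
tip [520.6 192.7  12. ]
jn [445.4 214.   12. ]
end [367.  229.5  12. ]
[[615.5 346.3 106. ]
 [651.4  70.  106. ]
 [579.8  62.2 106. ]
 [547.5 336.8 106. ]] [598.6 203.8 106. ]
```

```bash
cat >> h.py <<'E'
def rpy(R): return R.as_euler('xyz',degrees=True)
def to(p,R=None,s=None):
    """shift (m) in the present tool frame, then turn (rotvec, rad) in the tool frame"""
    s=s or monitor.read_state(); R0=Ro.from_euler('xyz',s['tool_rot'],degrees=True)
    d=R0.inv().apply(np.array(p)-s['tool_pos'])/1000
    w=(R0.inv()*R).as_rotvec() if R is not None else np.zeros(3)
    print("shift",d.round(4),"n>=%.1f"%(np.linalg.norm(d)*1000/40),"turn",w.round(4),"n>=%.1f"%(np.linalg.norm(w)/.122))
def yaw(a): return Ro.from_euler('xyz',[180,0,a],degrees=True)
E
python3 -c "
from h import *
to([611,-217,200],yaw(90))"
```

```text
shift [-0.6484 -0.646   0.0426] n>=22.9 turn [-1.4000e-03  1.0000e-03  1.2241e+00] n>=10.0
```

>>> {"api": "drive_tool", "payload": {
  "series": [
    [[-0.0216,-0.0215,0.0014],[0,0,0],0],
    [[-0.0216,-0.0215,0.0014],[0,0,0],0],
    [[-0.0216,-0.0215,0.0014],[0,0,0],0],
    [[-0.0216,-0.0215,0.0014],[0,0,0],0],
    [[-0.0216,-0.0215,0.0014],[0,0,0],0],
    [[-0.0216,-0.0215,0.0014],[0,0,0],0],
    [[-0.0216,-0.0215,0.0014],[0,0,0],0],
    [[-0.0216,-0.0215,0.0014],[0,0,0],0],
    [[-0.0216,-0.0215,0.0014],[0,0,0],0],
    [[-0.0216,-0.0215,0.0014],[0,0,0],0],
    [[-0.0216,-0.0215,0.0014],[0,0,0],0],
    [[-0.0216,-0.0215,0.0014],[0,0,0],0],
    [[-0.0216,-0.0215,0.0014],[0,0,0],0],
    [[-0.0216,-0.0215,0.0014],[0,0,0],0],
    [[-0.0216,-0.0215,0.0014],[0,0,0],0]
  ]
}}

```text
time_s: 1.45
tool_pos: [416.4, 196.4, 221.3]
tool_rot: [180.0, 0.0, 160.1]
force: [0.6, -0.6, -0.1]
gripper_width: 85.2
finger_force: 0.0
```

>>> {"api": "drive_tool", "payload": {
  "series": [
    [[-0.0216,-0.0215,0.0014],[0,0,0],0],
    [[-0.0216,-0.0215,0.0014],[0,0,0],0],
    [[-0.0216,-0.0215,0.0014],[0,0,0],0],
    [[-0.0216,-0.0215,0.0014],[0,0,0],0],
    [[-0.0216,-0.0215,0.0014],[0,0,0],0],
    [[-0.0216,-0.0215,0.0014],[0,0,0],0.3],
    [[-0.0216,-0.0215,0.0014],[0,0,0],0.6],
    [[-0.0216,-0.0215,0.0014],[0,0,0],0.7],
    [[-0.0216,-0.0215,0.0014],[0,0,0],0.7],
    [[-0.0216,-0.0215,0.0014],[0,0,0],0.7],
    [[0,0,0],[0,0,0.122],0.7],
    [[0,0,0],[0,0,0.122],0.7],
    [[0,0,0],[0,0,0.122],0.7],
    [[0,0,0],[0,0,0.122],0.7],
    [[0,0,0],[0,0,0.122],0.7],
    [[0,0,0],[0,0,0.122],0.7],
    [[0,0,0],[0,0,0.122],0.7],
    [[0,0,0],[0,0,0.122],0.7],
    [[0,0,0],[0,0,0.122],0.7],
    [[0,0,0],[0,0,0.122],0.7]
  ]
}}

```text
time_s: 3.12
tool_pos: [546.0, -77.6, 207.2]
tool_rot: [-180.0, -0.0, 89.9]
force: [0.1, -0.5, 0.4]
gripper_width: 25.5
finger_force: 0.0
```

>>> {"api": "drive_tool", "payload": {
  "series": [
    [[-0.0139,0.0065,0.006],[0,0,0],0.7],
    [[-0.0139,0.0065,0.006],[0,0,0],0.7],
    [[-0.0139,0.0065,0.006],[0,0,0],0.7],
    [[-0.0139,0.0065,0.006],[0,0,0],0.7],
    [[-0.0139,0.0065,0.006],[0,0,0],0.7],
    [[-0.0139,0.0065,0.006],[0,0,0],0.7],
    [[-0.0139,0.0065,0.006],[0,0,0],0.7],
    [[-0.0139,0.0065,0.006],[0,0,0],0.7],
    [[-0.0139,0.0065,0.006],[0,0,0],0.7],
    [[-0.0139,0.0065,0.006],[0,0,0],0.7]
  ]
}}

```text
time_s: 3.95
tool_pos: [611.8, -216.9, 146.7]
tool_rot: [-180.0, -0.0, 90.2]
force: [-0.5, 0.3, -0.5]
gripper_width: 25.9
finger_force: 0.0
```

Run:
```python
from h import *
print(monitor.read_state()['tool_pos'])
a=get_image("side")[80:220,240:400,::-1];b=get_image("top")[100:240,320:480,::-1]
cv2.imwrite("pics/p1.png",cv2.resize(np.vstack([a,b]),None,fx=2.14,fy=2.14,interpolation=cv2.INTER_CUBIC))
```

```text
[ 611.84226302 -216.89369472  146.67027515]
```

View pics/p1.png

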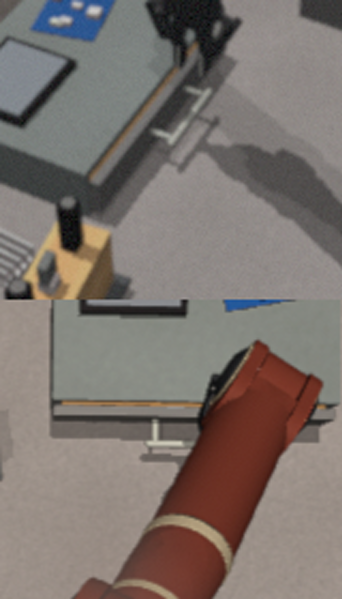

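Upper half: the fingers are above the bar (bar seen at ≈(185,115)); lower half: the arm is over the handle. Descending around the bar.

>>> {"api": "drive_tool", "payload": {
  "series": [
    [[0,0,0.013],[0,0,0],0.7],
    [[0,0,0.013],[0,0,0],0.7],
    [[0,0,0.013],[0,0,0],0.7],
    [[0,0,0.013],[0,0,0],0.7],
    [[0,0,0.013],[0,0,0],0.7],
    [[0,0,0.008],[0,0,0],0.7],
    [[0,0,0.008],[0,0,0],0.7],
    [[0,0,0.008],[0,0,0],0.7],
    [[0,0,0.008],[0,0,0],0.7],
    [[0,0,0.007],[0,0,0],0.7],
    [[0,0,0],[0,0,0],0.7],
    [[0,0,0],[0,0,0],0.7]
  ]
}}

```text
time_s: 5.05
tool_pos: [611.5, -216.5, 42.9]
tool_rot: [-180.0, -0.0, 90.2]
force: [0.1, 0.0, -0.5]
gripper_width: 25.7
finger_force: 0.0
```

>>> {"api": "drive_tool", "payload": {
  "series": [
    [[0,0,0],[0,0,0],0.8],
    [[0,0,0],[0,0,0],0.9],
    [[0,0,0],[0,0,0],1],
    [[0,0,0],[0,0,0],1],
    [[0,0,0],[0,0,0],1]
  ],
  "grip_force": 40
}}

```text
time_s: 5.47
tool_pos: [612.2, -216.8, 44.0]
tool_rot: [179.9, 0.0, 90.2]
force: [0.3, 0.7, 1.9]
gripper_width: 9.5
finger_force: 39.0
```

>>> {"api": "drive_tool", "payload": {
  "series": [
    [[0,-0.005,0],[0,0,0],1],
    [[0,-0.01,0],[0,0,0],1],
    [[0,-0.01,0],[0,0,0],1],
    [[0,-0.01,0],[0,0,0],1],
    [[0,-0.01,0],[0,0,0],1],
    [[0,-0.01,0],[0,0,0],1],
    [[0,-0.01,0],[0,0,0],1],
    [[0,-0.01,0],[0,0,0],1],
    [[0,-0.01,0],[0,0,0],1],
    [[0,-0.01,0],[0,0,0],1],
    [[0,-0.01,0],[0,0,0],1],
    [[0,-0.01,0],[0,0,0],1],
    [[0,-0.01,0],[0,0,0],1],
    [[0,-0.01,0],[0,0,0],1],
    [[0,-0.01,0],[0,0,0],1],
    [[0,-0.01,0],[0,0,0],1],
    [[0,-0.01,0],[0,0,0],1],
    [[0,-0.01,0],[0,0,0],1],
    [[0,-0.005,0],[0,0,0],1],
    [[0,0,0],[0,0,0],1]
  ]
}}

```text
time_s: 7.13
tool_pos: [429.2, -215.4, 43.9]
tool_rot: [-179.8, -0.2, 90.2]
force: [-1.6, 4.6, 8.4]
gripper_width: 9.2
finger_force: 40.2
```

>>> {"api": "drive_tool", "payload": {
  "series": [
    [[0,-0.003,0],[0,0,0],1],
    [[0,-0.003,0],[0,0,0],1],
    [[0,-0.003,0],[0,0,0],1],
    [[0,-0.002,0],[0,0,0],1],
    [[0,0,0],[0,0,0],1]
  ]
}}

```text
time_s: 7.55
tool_pos: [419.6, -215.3, 43.9]
tool_rot: [-179.9, -0.2, 90.3]
force: [0.0, 5.1, 8.2]
gripper_width: 9.5
finger_force: 40.2
```

>>> {"api": "drive_tool", "payload": {
  "series": [
    [[0,0,0],[0,0,0],0.7],
    [[0,0,0],[0,0,0],0.7],
    [[0,0,0],[0,0,0],0.7],
    [[0,0,-0.02],[0,0,0],0.7],
    [[0,0,-0.025],[0,0,0],0.7],
    [[0,0,-0.025],[0,0,0],0.7],
    [[0,0,-0.025],[0,0,0],0.7],
    [[0,0,-0.025],[0,0,0],0.5],
    [[0,0,-0.025],[0,0,0],0.3],
    [[0,0,-0.025],[0,0,0],0.3],
    [[0,0,-0.025],[0,0,0],0.3],
    [[0,0,-0.025],[0,0,0],0.3]
  ]
}}

```text
time_s: 8.55
tool_pos: [419.8, -217.6, 264.3]
tool_rot: [-179.9, 0.0, 90.2]
force: [0.6, -0.3, -0.5]
gripper_width: 59.7
finger_force: 0.0
```

Run:
```python
from h import *
s=monitor.read_state();print(s['tool_pos'],s['q'])
a=get_image("side");b=get_image("top")
cv2.imwrite("pics/p2.png",cv2.resize(np.vstack([a[60:260,200:440,::-1],b[80:280,200:440 +0,::-1]]) if 0 else np.hstack([a[60:300,180:380,::-1],b[60:300,280:480,::-1]]),None,fx=2,fy=2,interpolation=cv2.INTER_CUBIC))
```

```text
[ 419.79831217 -217.60175651  264.25430005] [  5.63074563  19.43018223  25.91601625 108.4291745  -10.23361641
  54.44315421  36.43180106]
```

View pics/p2.png

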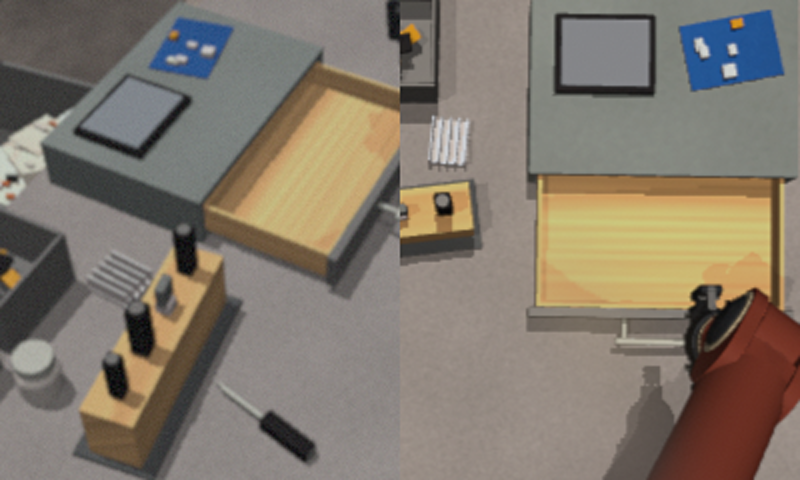

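Run:
```python
from h import *
np.set_printoptions(precision=1,suppress=True)
T=lambda u,v:(280+(u-400)/2,60+v/2); S=lambda u,v:(180+u/2,60+v/2)
for n,uv,z in [("frontwall in top L",(537,307),73),("R",(690,307),73),("unit edge L",(530,175),86),("unit edge R",(798,180),86),("bar L",(617,343),48),("Lwall in",(545,240),64),("Rwall in",(772,240),64)]: print(n,onz("top",T(*uv),z))
print("floor backL/near corner", tri(S(330,268),T(532,309)),tri(S(207,208),T(537,180)))
to([480,203,250],yaw(90))
```

```text
frontwall in top L [469.2 -32.5  73. ]
R [ 471.4 -259.6   73. ]
unit edge L [665.1 -20.2  86. ]
unit edge R [ 660.7 -417.    86. ]
bar L [ 416.7 -154.9   48. ]
Lwall in [570.4 -44.3  64. ]
Rwall in [ 573.4 -384.7   64. ]
floor backL/near corner (array([467.3, -26.4,  41.4]), np.float64(0.7394577431967193)) (array([663. , -31. ,  64.3]), np.float64(3.6499927502969123))
shift [0.4 0.1 0. ] n>=10.7 turn [0. 0. 0.] n>=0.1
```

```bash
cat >> h.py <<'E'
def tilt(ya,al): return yaw(ya)*Ro.from_euler('y',al,degrees=True)
E
python3 - <<'E'
from h import *
to([609,140,230],tilt(96.8,-30))
E
```

```text
shift [0.3587 0.1878 0.0367] n>=10.2 turn [-0.0232 -0.5186 -0.1146] n>=4.4
```

>>> {"api": "drive_tool", "payload": {
  "series": [
    [[0.02,0.0105,0.001],[0,0,0],0.3],
    [[0.02,0.0105,0.001],[0,0,0],0.3],
    [[0.02,0.0105,0.001],[0,0,0],0.3],
    [[0.02,0.0105,0.001],[0,0,0],0.3],
    [[0.02,0.0105,0.001],[0,0,0],0.3],
    [[0.02,0.0105,0.001],[0,0,0],0.3],
    [[0.02,0.0105,0.001],[0,0,0],0.3],
    [[0.02,0.0105,0.001],[0,0,0],0.3],
    [[0.02,0.0105,0.001],[0,0,0],0.3],
    [[0.02,0.0105,0.001],[0,0,0],0.3],
    [[0.02,0.0105,0.001],[0,0,0],0.3],
    [[0.02,0.0105,0.001],[0,0,0],0.3],
    [[0.02,0.0105,0.001],[0,0,0],0.3],
    [[0.02,0.0105,0.001],[0,0,0],0.3],
    [[0.02,0.0105,0.001],[0,0,0],0.3],
    [[0.02,0.0105,0.001],[0,0,0],0.3],
    [[0.02,0.0105,0.001],[0,0,0],0.3],
    [[0.02,0.0105,0.001],[0,0,0],0.3]
  ]
}}

```text
time_s: 10.15
tool_pos: [608.0, 143.8, 243.6]
tool_rot: [-179.9, 0.1, 90.2]
force: [0.1, -0.6, 0.6]
gripper_width: 59.3
finger_force: 0.0
```

>>> {"api": "drive_tool", "payload": {
  "series": [
    [[0,0,0],[-0.004,-0.0865,-0.019],0.3],
    [[0,0,0],[-0.004,-0.0865,-0.019],0.3],
    [[0,0,0],[-0.004,-0.0865,-0.019],0.3],
    [[0,0,0],[-0.004,-0.0865,-0.019],0.3],
    [[0,0,0],[-0.004,-0.0865,-0.019],0.3],
    [[0,0,0],[-0.004,-0.0865,-0.019],0.3],
    [[0,0,0],[0,0,0],0.3]
  ]
}}

```text
time_s: 10.73
tool_pos: [606.3, 148.9, 240.7]
tool_rot: [-179.1, 29.8, 97.7]
force: [-0.3, 1.8, -1.2]
gripper_width: 59.8
finger_force: 0.0
```

Run:
```python
from h import *
R=tilt(96.8,-30); z=R.apply([0,0,1]); g=np.array([613,104,155]); print(z,monitor.read_state()['q'])
to(g+z*8,R)
```

```text
[ 0.05920198 -0.49648275 -0.8660254 ] [-45.54051832  41.38214394  31.84541326  83.33092284   9.22614815
  67.37018406 -15.83738723]
shift [0.0032 0.0021 0.1049] n>=2.6 turn [-0.0068 -0.0038  0.0143] n>=0.1
```

>>> {"api": "drive_tool", "payload": {
  "series": [
    [[0.001,0.001,0.011],[-0.003,-0.002,0.007],0.3],
    [[0.001,0.001,0.011],[-0.003,-0.002,0.007],0.3],
    [[0.001,0,0.011],[0,0,0],0.3],
    [[0,0,0.011],[0,0,0],0.3],
    [[0,0,0.011],[0,0,0],0.3],
    [[0,0,0.01],[0,0,0],0.3],
    [[0,0,0.01],[0,0,0],0.3],
    [[0,0,0.01],[0,0,0],0.3],
    [[0,0,0.01],[0,0,0],0.3],
    [[0,0,0.01],[0,0,0],0.3],
    [[0,0,0],[0,0,0],0.3],
    [[0,0,0],[0,0,0],0.3]
  ]
}}

```text
time_s: 11.73
tool_pos: [615.9, 93.8, 152.3]
tool_rot: [179.7, 30.0, 96.1]
force: [-0.4, -0.2, -0.2]
gripper_width: 59.6
finger_force: 0.0
```

>>> {"api": "drive_tool", "payload": {
  "series": [
    [[0,0,0],[0,0,0],0.6],
    [[0,0,0],[0,0,0],0.8],
    [[0,0,0],[0,0,0],1],
    [[0,0,0],[0,0,0],1],
    [[0,0,0],[0,0,0],1],
    [[0,0,0],[0,0,0],1]
  ],
  "grip_force": 70
}}

```text
time_s: 12.23
tool_pos: [616.5, 94.7, 153.4]
tool_rot: [179.5, 30.0, 96.1]
force: [0.8, -0.3, 3.3]
gripper_width: 23.3
finger_force: 68.4
```

Run:
```python
from h import *
s=monitor.read_state(); p=s['tool_pos']
to(p+[0,0,100])
```

```text
shift [-0.0499  0.0007 -0.0866] n>=2.5 turn [0. 0. 0.] n>=0.0
```

>>> {"api": "drive_tool", "payload": {
  "series": [
    [[-0.005,0,-0.00866],[0,0,0],1],
    [[-0.005,0,-0.00866],[0,0,0],1],
    [[-0.005,0,-0.00866],[0,0,0],1],
    [[-0.005,0,-0.00866],[0,0,0],1],
    [[-0.005,0,-0.00866],[0,0,0],1],
    [[-0.005,0,-0.00866],[0,0,0],1],
    [[-0.005,0,-0.00866],[0,0,0],1],
    [[-0.005,0,-0.00866],[0,0,0],1],
    [[-0.005,0,-0.00866],[0,0,0],1],
    [[-0.005,0,-0.00866],[0,0,0],1],
    [[-0.005,0,-0.00866],[0,0,0],1],
    [[-0.005,0,-0.00866],[0,0,0],1]
  ]
}}

```text
time_s: 13.23
tool_pos: [615.3, 94.1, 273.8]
tool_rot: [179.6, 30.0, 96.1]
force: [0.0, -0.6, -0.5]
gripper_width: 23.0
finger_force: 68.3
```

Run:
```python
from h import *
s=monitor.read_state(); print(s['gripper_width'],s['finger_force'])
to([612,-180,270],tilt(90,52))
```

```text
22.979207487904873 68.28866958618164
shift [-0.2339 -0.0333  0.1391] n>=6.9 turn [-0.0164  1.429   0.1188] n>=11.8
```

>>> {"api": "drive_tool", "payload": {
  "series": [
    [[-0.013,-0.0019,0.0077],[0,0,0],1],
    [[-0.013,-0.0019,0.0077],[0,0,0],1],
    [[-0.013,-0.0019,0.0077],[0,0,0],1],
    [[-0.013,-0.0019,0.0077],[0,0,0],1],
    [[-0.013,-0.0019,0.0077],[0,0,0],1],
    [[-0.013,-0.0019,0.0077],[0,0,0],1],
    [[-0.013,-0.0019,0.0077],[0,0,0],1],
    [[-0.013,-0.0019,0.0077],[0,0,0],1],
    [[-0.013,-0.0019,0.0077],[0,0,0],1],
    [[-0.013,-0.0019,0.0077],[0,0,0],1],
    [[-0.013,-0.0019,0.0077],[0,0,0],1],
    [[-0.013,-0.0019,0.0077],[0,0,0],1],
    [[-0.013,-0.0019,0.0077],[0,0,0],1],
    [[-0.013,-0.0019,0.0077],[0,0,0],1],
    [[-0.013,-0.0019,0.0077],[0,0,0],1],
    [[-0.013,-0.0019,0.0077],[0,0,0],1],
    [[-0.013,-0.0019,0.0077],[0,0,0],1],
    [[-0.013,-0.0019,0.0077],[0,0,0],1]
  ]
}}

```text
time_s: 14.73
tool_pos: [611.1, -181.4, 269.5]
tool_rot: [179.6, 30.0, 96.1]
force: [0.8, 0.4, -1.1]
gripper_width: 23.1
finger_force: 68.4
```

>>> {"api": "drive_tool", "payload": {
  "series": [
    [[0,0,0],[-0.001,0.0953,0.0079],1],
    [[0,0,0],[-0.001,0.0953,0.0079],1],
    [[0,0,0],[-0.001,0.0953,0.0079],1],
    [[0,0,0],[-0.001,0.0953,0.0079],1],
    [[0,0,0],[-0.001,0.0953,0.0079],1],
    [[0,0,0],[-0.001,0.0953,0.0079],1],
    [[0,0,0],[-0.001,0.0953,0.0079],1],
    [[0,0,0],[-0.001,0.0953,0.0079],1],
    [[0,0,0],[-0.001,0.0953,0.0079],1],
    [[0,0,0],[-0.001,0.0953,0.0079],1],
    [[0,0,0],[-0.001,0.0953,0.0079],1],
    [[0,0,0],[-0.001,0.0953,0.0079],1],
    [[0,0,0],[-0.001,0.0953,0.0079],1],
    [[0,0,0],[-0.001,0.0953,0.0079],1],
    [[0,0,0],[-0.001,0.0953,0.0079],1],
    [[0,0,0],[0,0,0],1]
  ]
}}

```text
time_s: 16.07
tool_pos: [609.0, -185.2, 264.1]
tool_rot: [-179.1, -52.0, 88.9]
force: [-2.0, -1.1, -2.2]
gripper_width: 22.8
finger_force: 68.6
```

Run:
```python
from h import *
s=monitor.read_state(); print(s['gripper_width'],s['q'])
to([612,-198,47],tilt(90,52))
a=get_image("side")
cv2.imwrite("pics/p3.png",cv2.resize(a[60:260,200:440,::-1],None,fx=2,fy=2,interpolation=cv2.INTER_CUBIC))
```

```text
22.82118950010394 [ 32.23028449  48.24692294   1.09875185  70.04035917 -42.27595331
  95.20497231  41.74489416]
shift [-0.1789  0.0051  0.1235] n>=5.4 turn [-0.0002 -0.0003 -0.0118] n>=0.1
```

View pics/p3.png

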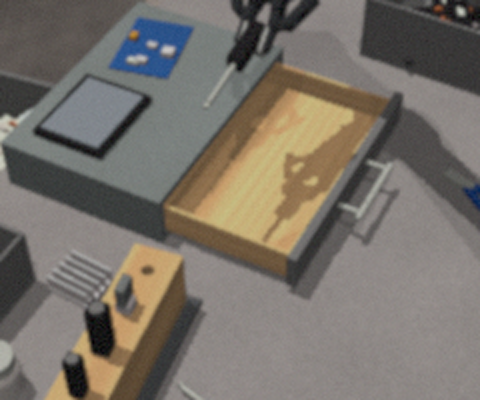

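The driver is held near level (handle ≈(240,50), tip ≈(208,105)) over the drawer; lowering.

>>> {"api": "drive_tool", "payload": {
  "series": [
    [[-0.0105,0.0003,0.0073],[0,0,0],1],
    [[-0.0105,0.0003,0.0073],[0,0,0],1],
    [[-0.0105,0.0003,0.0073],[0,0,0],1],
    [[-0.0105,0.0003,0.0073],[0,0,0],1],
    [[-0.0105,0.0003,0.0073],[0,0,0],1],
    [[-0.0105,0.0003,0.0073],[0,0,0],1],
    [[-0.0105,0.0003,0.0073],[0,0,0],1],
    [[-0.0105,0.0003,0.0073],[0,0,0],1],
    [[-0.0105,0.0003,0.0073],[0,0,0],1],
    [[-0.0105,0.0003,0.0073],[0,0,0],1],
    [[-0.0105,0.0003,0.0073],[0,0,0],1],
    [[-0.0105,0.0003,0.0073],[0,0,0],1],
    [[-0.0105,0.0003,0.0073],[0,0,0],1],
    [[-0.0105,0.0003,0.0073],[0,0,0],1],
    [[-0.0053,0.0003,0.0037],[0,0,0],1],
    [[-0.0053,0.0003,0.0037],[0,0,0],1],
    [[-0.0053,0.0003,0.0037],[0,0,0],1],
    [[-0.0053,0.0003,0.0037],[0,0,0],1],
    [[0,0,0],[0,0,0],1]
  ]
}}

```text
time_s: 17.7
tool_pos: [615.9, -191.0, 63.6]
tool_rot: [-179.7, -52.0, 89.8]
force: [-0.0, -0.6, -0.4]
gripper_width: 22.9
finger_force: 68.6
```

>>> {"api": "drive_tool", "payload": {
  "series": [
    [[-0.0024,-0.0005,0.0018],[0,0,0],1],
    [[-0.0024,-0.0005,0.0018],[0,0,0],1],
    [[-0.0024,-0.0005,0.0018],[0,0,0],1],
    [[-0.0024,-0.0005,0.0018],[0,0,0],1],
    [[-0.0024,-0.0005,0.0018],[0,0,0],1],
    [[0,0,0],[0,0,0],1]
  ]
}}

```text
time_s: 18.2
tool_pos: [610.4, -191.3, 53.0]
tool_rot: [-179.5, -52.3, 90.0]
force: [-13.3, 0.8, 8.4]
gripper_width: 23.1
finger_force: 70.5
```

>>> {"api": "drive_tool", "payload": {
  "series": [
    [[0,-0.004,0],[0,0,0],1],
    [[0,-0.004,0],[0,0,0],1],
    [[0,-0.004,0],[0,0,0],1],
    [[0,0,0],[0,0,0],1]
  ]
}}

```text
time_s: 18.53
tool_pos: [601.1, -191.9, 49.6]
tool_rot: [-179.8, -52.0, 89.8]
force: [0.2, -0.4, -2.3]
gripper_width: 22.7
finger_force: 69.8
```

Run:
```python
from h import *
s=monitor.read_state(); print(s['gripper_width'],s['force'],s['q'])
a=get_image("side");b=get_image("top")
cv2.imwrite("pics/p4.png",cv2.resize(np.hstack([a[60:260,240:440,::-1],b[60:260,320:520,::-1]]),None,fx=2,fy=2,interpolation=cv2.INTER_CUBIC))
```

```text
22.74514502044375 [ 0.19387996 -0.37472948 -2.3267579 ] [ 33.21238058  62.55500168   0.58506699  75.75213918 -42.16667595
  80.47505629  55.91453636]
```

View pics/p4.png

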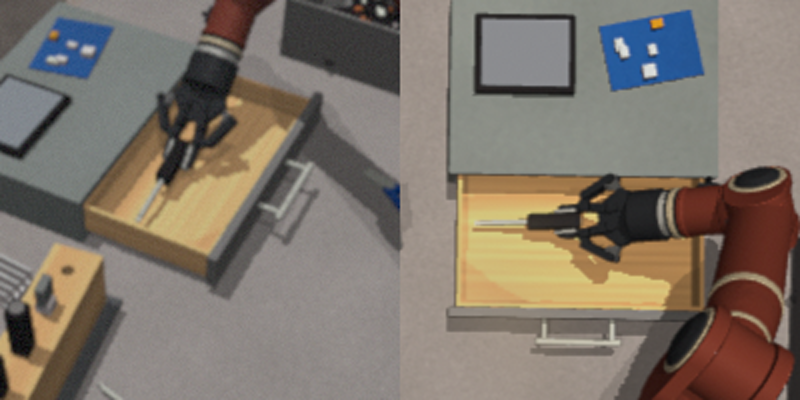

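Side view: driver's tip at (138,220) just above the floor, gripper clear of the unit's edge (the knuckles flare when closed). Releasing and backing off along the tool axis.

>>> {"api": "drive_tool", "payload": {
  "series": [
    [[-0.0016,0,0.0012],[0,0,0],1],
    [[0,0,0],[0,0,0],0.85],
    [[0,0,0],[0,0,0],0.6],
    [[0,0,0],[0,0,0],0.5],
    [[0,0,0],[0,0,0],0.5],
    [[0,0,0],[0,0,0],0.5],
    [[0,0,0],[0,0,0],0.5],
    [[0,0,-0.012],[0,0,0],0.5],
    [[0,0,-0.012],[0,0,0],0.5],
    [[0.012,0,-0.012],[0,0,0],0.5],
    [[0.02,0,-0.016],[0,0,0],0.5],
    [[0.02,0,-0.016],[0,0,0],0.5],
    [[0.02,0,-0.016],[0,0,0],0.4],
    [[0.02,0,-0.016],[0,0,0],0.4],
    [[0.02,0,-0.016],[0,0,0],0.3],
    [[0.02,0,-0.016],[0,0,0],0.3],
    [[0.02,0,-0.016],[0,0,0],0.3],
    [[0.02,0,-0.016],[0,0,0],0.3],
    [[0.02,0,-0.016],[0,0,0],0.3]
  ]
}}

```text
time_s: 20.22
tool_pos: [601.7, -215.9, 313.3]
tool_rot: [180.0, -51.9, 90.0]
force: [0.4, -0.5, 0.2]
gripper_width: 59.9
finger_force: 0.0
```

Run:
```python
from h import *
a=get_image("side");cv2.imwrite("pics/p5.png",cv2.resize(a[60:300,160:440,::-1],None,fx=2,fy=2,interpolation=cv2.INTER_CUBIC))
R=tilt(96.8,-30);z=R.apply([0,0,1]); g=np.array([597,239,160])
to([560,100,300],R); to(g-z*90,R)
```

```text
shift [ 0.1811 -0.0431  0.2602] n>=8.0 turn [ 0.0352 -1.4241 -0.1244] n>=11.7
shift [ 0.2459 -0.012   0.443 ] n>=12.7 turn [ 0.0352 -1.4241 -0.1244] n>=11.7
```

View pics/p5.png

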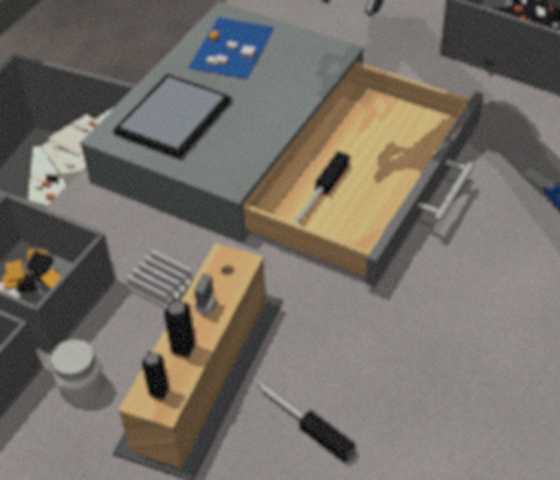

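Driver1 lies flat in the drawer (≈(330,180)). Next the leftmost driver (A).

>>> {"api": "drive_tool", "payload": {
  "series": [
    [[0,0,0],[0.0025,-0.1017,-0.0089],0.3],
    [[0,0,0],[0.0025,-0.1017,-0.0089],0.3],
    [[0,0,0],[0.0025,-0.1017,-0.0089],0.3],
    [[0,0,0],[0.0025,-0.1017,-0.0089],0.3],
    [[0,0,0],[0.0025,-0.1017,-0.0089],0.3],
    [[0,0,0],[0.0025,-0.1017,-0.0089],0.3],
    [[0,0,0],[0.0025,-0.1017,-0.0089],0.3],
    [[0,0,0],[0.0025,-0.1017,-0.0089],0.3],
    [[0,0,0],[0.0025,-0.1017,-0.0089],0.3],
    [[0,0,0],[0.0025,-0.1017,-0.0089],0.3],
    [[0,0,0],[0.0025,-0.1017,-0.0089],0.3],
    [[0,0,0],[0.0025,-0.1017,-0.0089],0.3],
    [[0,0,0],[0.0025,-0.1017,-0.0089],0.3],
    [[0,0,0],[0.0025,-0.1017,-0.0089],0.3]
  ]
}}

```text
time_s: 21.43
tool_pos: [602.4, -215.4, 312.6]
tool_rot: [-179.6, 29.9, 97.0]
force: [0.2, 0.1, -0.7]
gripper_width: 59.7
finger_force: 0.0
```

Run:
```python
from h import *
R=tilt(96.8,-30);z=R.apply([0,0,1]); g=np.array([589,305,152])
to(g-z*90,R)
```

```text
shift [ 0.5296  0.0487 -0.209 ] n>=14.3 turn [-0.0052 -0.0026  0.0028] n>=0.1
```

>>> {"api": "drive_tool", "payload": {
  "series": [
    [[0.0265,0.0024,-0.0104],[0,0,0],0.3],
    [[0.0265,0.0024,-0.0104],[0,0,0],0.3],
    [[0.0265,0.0024,-0.0104],[0,0,0],0.3],
    [[0.0265,0.0024,-0.0104],[0,0,0],0.3],
    [[0.0265,0.0024,-0.0104],[0,0,0],0.3],
    [[0.0265,0.0024,-0.0104],[0,0,0],0.3],
    [[0.0265,0.0024,-0.0104],[0,0,0],0.3],
    [[0.0265,0.0024,-0.0104],[0,0,0],0.3],
    [[0.0265,0.0024,-0.0104],[0,0,0],0.3],
    [[0.0265,0.0024,-0.0104],[0,0,0],0.3],
    [[0.0265,0.0024,-0.0104],[0,0,0],0.3],
    [[0.0265,0.0024,-0.0104],[0,0,0],0.3],
    [[0.0265,0.0024,-0.0104],[0,0,0],0.3],
    [[0.0265,0.0024,-0.0104],[0,0,0],0.3],
    [[0.0265,0.0024,-0.0104],[0,0,0],0.3],
    [[0.0265,0.0024,-0.0104],[0,0,0],0.3],
    [[0.0265,0.0024,-0.0104],[0,0,0],0.3],
    [[0.0265,0.0024,-0.0104],[0,0,0],0.3],
    [[0.0265,0.0024,-0.0104],[0,0,0],0.3],
    [[0.0265,0.0024,-0.0104],[0,0,0],0.3]
  ]
}}

```text
time_s: 23.1
tool_pos: [582.0, 351.2, 230.0]
tool_rot: [-179.4, 29.5, 97.0]
force: [0.4, -0.6, 0.5]
gripper_width: 60.0
finger_force: 0.0
```

Run:
```python
from h import *
R=tilt(96.8,-30);z=R.apply([0,0,1]); g=np.array([589,305,152])
print(monitor.read_state()['q']); to(g-z*90,R); to(g+z*8,R)
```

```text
[-53.64848986  49.61046749  25.00104563  64.59942785   6.90961911
  83.44808949 -29.15952371]
shift [-0.0015  0.0015  0.0008] n>=0.1 turn [-0.0084 -0.0087  0.0037] n>=0.1
shift [-0.0024  0.0023  0.0988] n>=2.5 turn [-0.0084 -0.0087  0.0037] n>=0.1
```

>>> {"api": "drive_tool", "payload": {
  "series": [
    [[-0.001,0.001,0.01],[-0.004,-0.004,0.002],0.3],
    [[-0.001,0.001,0.01],[-0.004,-0.004,0.002],0.3],
    [[0,0,0.01],[0,0,0],0.3],
    [[0,0,0.01],[0,0,0],0.3],
    [[0,0,0.01],[0,0,0],0.3],
    [[0,0,0.01],[0,0,0],0.3],
    [[0,0,0.01],[0,0,0],0.3],
    [[0,0,0.01],[0,0,0],0.3],
    [[0,0,0.01],[0,0,0],0.3],
    [[0,0,0.008],[0,0,0],0.3],
    [[0,0,0],[0,0,0],0.3],
    [[0,0,0],[0,0,0],0.6],
    [[0,0,0],[0,0,0],0.8],
    [[0,0,0],[0,0,0],1],
    [[0,0,0],[0,0,0],1],
    [[0,0,0],[0,0,0],1],
    [[0,0,0],[0,0,0],1]
  ],
  "grip_force": 70
}}

```text
time_s: 24.52
tool_pos: [590.2, 300.3, 145.2]
tool_rot: [-180.0, 30.0, 96.9]
force: [-1.5, 0.2, 0.7]
gripper_width: 20.3
finger_force: 68.4
```

>>> {"api": "drive_tool", "payload": {
  "series": [
    [[-0.005,0,-0.00866],[0,0,0],1],
    [[-0.005,0,-0.00866],[0,0,0],1],
    [[-0.005,0,-0.00866],[0,0,0],1],
    [[-0.005,0,-0.00866],[0,0,0],1],
    [[-0.005,0,-0.00866],[0,0,0],1],
    [[-0.005,0,-0.00866],[0,0,0],1],
    [[-0.005,0,-0.00866],[0,0,0],1],
    [[-0.005,0,-0.00866],[0,0,0],1],
    [[-0.005,0,-0.00866],[0,0,0],1],
    [[-0.0075,0,-0.013],[0,0,0],1],
    [[-0.0075,0,-0.013],[0,0,0],1],
    [[-0.0075,0,-0.013],[0,0,0],1],
    [[-0.0075,0,-0.013],[0,0,0],1],
    [[-0.0075,0,-0.013],[0,0,0],1],
    [[-0.0075,0,-0.013],[0,0,0],1],
    [[0,0,0],[0,0,0],1]
  ]
}}

```text
time_s: 25.85
tool_pos: [591.4, 300.0, 328.7]
tool_rot: [179.7, 30.0, 96.7]
force: [-1.0, -0.5, 0.1]
gripper_width: 20.7
finger_force: 68.3
```

Run:
```python
from h import *
s=monitor.read_state(); print(s['gripper_width'],s['finger_force'])
to([550,-180,290],tilt(90,52))
```

```text
20.700354825239696 68.32864880561829
shift [-0.3895 -0.0985  0.2687] n>=12.1 turn [-0.0196  1.4284  0.1289] n>=11.8
```

>>> {"api": "drive_tool", "payload": {
  "series": [
    [[-0.0206,-0.0041,0.0148],[0,0,0],1],
    [[-0.0206,-0.0041,0.0148],[0,0,0],1],
    [[-0.0206,-0.0041,0.0148],[0,0,0],1],
    [[-0.0206,-0.0041,0.0148],[0,0,0],1],
    [[-0.0206,-0.0041,0.0148],[0,0,0],1],
    [[-0.0206,-0.0041,0.0148],[0,0,0],1],
    [[-0.0206,-0.0041,0.0148],[0,0,0],1],
    [[-0.0206,-0.0041,0.0148],[0,0,0],1],
    [[-0.0206,-0.0041,0.0148],[0,0,0],1],
    [[-0.0206,-0.0041,0.0148],[0,0,0],1],
    [[-0.0206,-0.0041,0.0148],[0,0,0],1],
    [[-0.0206,-0.0041,0.0148],[0,0,0],1],
    [[-0.0206,-0.0041,0.0148],[0,0,0],1],
    [[-0.0206,-0.0041,0.0148],[0,0,0],1],
    [[-0.0206,-0.0041,0.0148],[0,0,0],1],
    [[-0.0206,-0.0041,0.0148],[0,0,0],1],
    [[-0.0206,-0.0041,0.0148],[0,0,0],1],
    [[-0.0206,-0.0041,0.0148],[0,0,0],1],
    [[-0.0206,-0.0041,0.0148],[0,0,0],1],
    [[-0.0206,-0.0041,0.0148],[0,0,0],1]
  ]
}}

```text
time_s: 27.52
tool_pos: [568.1, -212.0, 274.3]
tool_rot: [-179.8, 30.0, 96.9]
force: [-0.7, 0.4, -0.1]
gripper_width: 20.6
finger_force: 68.5
```

>>> {"api": "drive_tool", "payload": {
  "series": [
    [[0,0,0],[-0.0013,0.0953,0.0086],1],
    [[0,0,0],[-0.0013,0.0953,0.0086],1],
    [[0,0,0],[-0.0013,0.0953,0.0086],1],
    [[0,0,0],[-0.0013,0.0953,0.0086],1],
    [[0,0,0],[-0.0013,0.0953,0.0086],1],
    [[0,0,0],[-0.0013,0.0953,0.0086],1],
    [[0,0,0],[-0.0013,0.0953,0.0086],1],
    [[0,0,0],[-0.0013,0.0953,0.0086],1],
    [[0,0,0],[-0.0013,0.0953,0.0086],1],
    [[0,0,0],[-0.0013,0.0953,0.0086],1],
    [[0,0,0],[-0.0013,0.0953,0.0086],1],
    [[0,0,0],[-0.0013,0.0953,0.0086],1],
    [[0,0,0],[-0.0013,0.0953,0.0086],1],
    [[0,0,0],[-0.0013,0.0953,0.0086],1],
    [[0,0,0],[-0.0013,0.0953,0.0086],1],
    [[0,0,0],[0,0,0],1]
  ]
}}

```text
time_s: 28.85
tool_pos: [566.5, -214.7, 269.7]
tool_rot: [-178.5, -52.0, 88.5]
force: [-0.6, -2.4, -2.6]
gripper_width: 20.0
finger_force: 68.6
```

Run:
```python
from h import *
s=monitor.read_state(); print(s['gripper_width'],s['q'])
to([570,-226,100],tilt(90,52));to([570,-226,47],tilt(90,52))
```

```text
20.04283013063145 [ 36.17174801  46.44541621   0.64191558  73.08556245 -39.7071219
  96.42334781  44.63430561]
shift [-0.1407  0.0063  0.0955] n>=4.3 turn [-0.0049 -0.0006 -0.0166] n>=0.1
shift [-0.1824  0.0071  0.1281] n>=5.6 turn [-0.0049 -0.0006 -0.0166] n>=0.1
```

>>> {"api": "drive_tool", "payload": {
  "series": [
    [[-0.0128,0.0006,0.0087],[-0.0005,0,-0.0015],1],
    [[-0.0128,0.0006,0.0087],[-0.0005,0,-0.0015],1],
    [[-0.0128,0.0006,0.0087],[-0.0005,0,-0.0015],1],
    [[-0.0128,0.0006,0.0087],[-0.0005,0,-0.0015],1],
    [[-0.0128,0.0006,0.0087],[-0.0005,0,-0.0015],1],
    [[-0.0128,0.0006,0.0087],[-0.0005,0,-0.0015],1],
    [[-0.0128,0.0006,0.0087],[-0.0005,0,-0.0015],1],
    [[-0.0128,0.0006,0.0087],[-0.0005,0,-0.0015],1],
    [[-0.0128,0.0006,0.0087],[-0.0005,0,-0.0015],1],
    [[-0.0128,0.0006,0.0087],[-0.0005,0,-0.0015],1],
    [[-0.0128,0.0006,0.0087],[-0.0005,0,-0.0015],1],
    [[-0.006,0,0.0045],[0,0,0],1],
    [[-0.006,0,0.0045],[0,0,0],1],
    [[-0.006,0,0.0045],[0,0,0],1],
    [[-0.006,0,0.0045],[0,0,0],1],
    [[0,0,0],[0,0,0],1]
  ]
}}

```text
time_s: 30.18
tool_pos: [575.4, -223.0, 73.8]
tool_rot: [179.2, -51.9, 90.9]
force: [0.3, -0.0, -1.3]
gripper_width: 20.2
finger_force: 68.6
```

Run:
```python
from h import *
s=monitor.read_state(); print(s['gripper_width'],s['force'])
to([570,-226,47],tilt(90,52))
```

```text
20.183178479345845 [ 0.30620951 -0.02531136 -1.27707647]
shift [-0.0229 -0.0057  0.0142] n>=0.7 turn [0.0005 0.0009 0.0102] n>=0.1
```

>>> {"api": "drive_tool", "payload": {
  "series": [
    [[-0.0044,-0.0011,0.003],[0,0,0.002],1],
    [[-0.0044,-0.0011,0.003],[0,0,0.002],1],
    [[-0.0044,-0.0011,0.003],[0,0,0.002],1],
    [[-0.0044,-0.0011,0.003],[0,0,0.002],1],
    [[-0.0044,-0.0011,0.003],[0,0,0.002],1],
    [[0,0,0],[0,0,0],1],
    [[0,0,0],[0,0,0],1]
  ]
}}

```text
time_s: 30.77
tool_pos: [570.4, -224.9, 48.2]
tool_rot: [179.9, -51.9, 90.1]
force: [-0.9, -0.0, -1.3]
gripper_width: 20.2
finger_force: 68.6
```

>>> {"api": "drive_tool", "payload": {
  "series": [
    [[0,0,0],[0,0,0],0.85],
    [[0,0,0],[0,0,0],0.65],
    [[0,0,0],[0,0,0],0.55],
    [[0,0,0],[0,0,0],0.55],
    [[0,0,0],[0,0,0],0.55],
    [[0,0,0],[0,0,0],0.55],
    [[0,0,-0.012],[0,0,0],0.55],
    [[0,0,-0.012],[0,0,0],0.55],
    [[0.012,0,-0.012],[0,0,0],0.5],
    [[0.02,0,-0.016],[0,0,0],0.5],
    [[0.02,0,-0.016],[0,0,0],0.5],
    [[0.02,0,-0.016],[0,0,0],0.4],
    [[0.02,0,-0.016],[0,0,0],0.4],
    [[0.02,0,-0.016],[0,0,0],0.3],
    [[0.02,0,-0.016],[0,0,0],0.3],
    [[0.02,0,-0.016],[0,0,0],0.3],
    [[0.02,0,-0.016],[0,0,0],0.3],
    [[0.02,0,-0.016],[0,0,0],0.3]
  ]
}}

```text
time_s: 32.27
tool_pos: [569.6, -248.8, 314.0]
tool_rot: [179.7, -51.8, 90.2]
force: [0.3, 0.1, -0.3]
gripper_width: 59.9
finger_force: 0.0
```

>>> {"api": "drive_tool", "payload": {
  "series": [
    [[0,0,0],[0.0025,-0.1017,-0.0089],0.3],
    [[0,0,0],[0.0025,-0.1017,-0.0089],0.3],
    [[0,0,0],[0.0025,-0.1017,-0.0089],0.3],
    [[0,0,0],[0.0025,-0.1017,-0.0089],0.3],
    [[0,0,0],[0.0025,-0.1017,-0.0089],0.3],
    [[0,0,0],[0.0025,-0.1017,-0.0089],0.3],
    [[0,0,0],[0.0025,-0.1017,-0.0089],0.3],
    [[0,0,0],[0.0025,-0.1017,-0.0089],0.3],
    [[0,0,0],[0.0025,-0.1017,-0.0089],0.3],
    [[0,0,0],[0.0025,-0.1017,-0.0089],0.3],
    [[0,0,0],[0.0025,-0.1017,-0.0089],0.3],
    [[0,0,0],[0.0025,-0.1017,-0.0089],0.3],
    [[0,0,0],[0.0025,-0.1017,-0.0089],0.3],
    [[0,0,0],[0.0025,-0.1017,-0.0089],0.3]
  ]
}}

```text
time_s: 33.43
tool_pos: [570.2, -248.5, 313.5]
tool_rot: [-179.8, 30.0, 96.8]
force: [0.6, 0.2, -0.9]
gripper_width: 59.8
finger_force: 0.0
```

Run:
```python
from h import *
R=tilt(96.8,-30);z=R.apply([0,0,1]); g=np.array([597,239,162])
to(g-z*90,R)
```

```text
shift [ 0.4922  0.0836 -0.1995] n>=13.4 turn [-0.0029  0.     -0.0002] n>=0.0
```

>>> {"api": "drive_tool", "payload": {
  "series": [
    [[0.0246,0.0042,-0.01],[0,0,0],0.3],
    [[0.0246,0.0042,-0.01],[0,0,0],0.3],
    [[0.0246,0.0042,-0.01],[0,0,0],0.3],
    [[0.0246,0.0042,-0.01],[0,0,0],0.3],
    [[0.0246,0.0042,-0.01],[0,0,0],0.3],
    [[0.0246,0.0042,-0.01],[0,0,0],0.3],
    [[0.0246,0.0042,-0.01],[0,0,0],0.3],
    [[0.0246,0.0042,-0.01],[0,0,0],0.3],
    [[0.0246,0.0042,-0.01],[0,0,0],0.3],
    [[0.0246,0.0042,-0.01],[0,0,0],0.3],
    [[0.0246,0.0042,-0.01],[0,0,0],0.3],
    [[0.0246,0.0042,-0.01],[0,0,0],0.3],
    [[0.0246,0.0042,-0.01],[0,0,0],0.3],
    [[0.0246,0.0042,-0.01],[0,0,0],0.3],
    [[0.0246,0.0042,-0.01],[0,0,0],0.3],
    [[0.0246,0.0042,-0.01],[0,0,0],0.3],
    [[0.0246,0.0042,-0.01],[0,0,0],0.3],
    [[0.0246,0.0042,-0.01],[0,0,0],0.3],
    [[0.0246,0.0042,-0.01],[0,0,0],0.3],
    [[0.0246,0.0042,-0.01],[0,0,0],0.3]
  ]
}}

```text
time_s: 35.1
tool_pos: [591.1, 285.6, 241.3]
tool_rot: [-179.6, 29.6, 96.8]
force: [1.3, 0.5, -0.6]
gripper_width: 59.8
finger_force: 0.0
```

Run:
```python
from h import *
R=tilt(96.8,-30);z=R.apply([0,0,1]); g=np.array([597,239,162])
to(g+z*8,R)
a=get_image("side");b=get_image("top")
cv2.imwrite("pics/p6.png",cv2.resize(np.hstack([a[60:300,180:440,::-1],b[120:360,320:460,::-1]]),None,fx=2,fy=2,interpolation=cv2.INTER_CUBIC))
```

```text
shift [-0.0016  0.001   0.1002] n>=2.5 turn [-0.0061 -0.0062  0.0007] n>=0.1
```

View pics/p6.png

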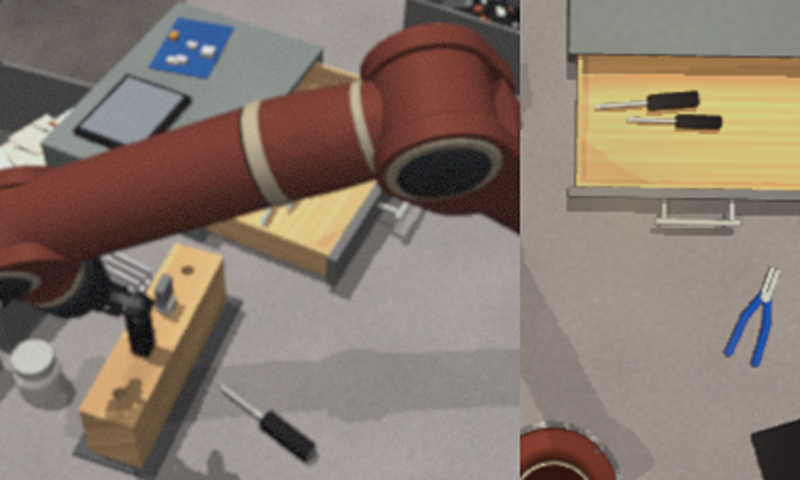

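Both drivers lie flat in the drawer (handles ≈(672,100), (698,122) in the right half); the third is under the gripper, the brush upright. Grasping the third.

>>> {"api": "drive_tool", "payload": {
  "series": [
    [[-0.001,0.001,0.01],[-0.003,-0.003,0],0.3],
    [[-0.001,0,0.01],[-0.003,-0.003,0],0.3],
    [[0,0,0.01],[0,0,0],0.3],
    [[0,0,0.01],[0,0,0],0.3],
    [[0,0,0.01],[0,0,0],0.3],
    [[0,0,0.01],[0,0,0],0.3],
    [[0,0,0.01],[0,0,0],0.3],
    [[0,0,0.01],[0,0,0],0.3],
    [[0,0,0.01],[0,0,0],0.3],
    [[0,0,0.01],[0,0,0],0.3],
    [[0,0,0],[0,0,0],0.3],
    [[0,0,0],[0,0,0],0.6],
    [[0,0,0],[0,0,0],0.8],
    [[0,0,0],[0,0,0],1],
    [[0,0,0],[0,0,0],1],
    [[0,0,0],[0,0,0],1],
    [[0,0,0],[0,0,0],1]
  ],
  "grip_force": 70
}}

```text
time_s: 36.62
tool_pos: [598.3, 233.7, 154.6]
tool_rot: [-179.9, 30.0, 97.0]
force: [0.3, 1.1, 1.9]
gripper_width: 25.6
finger_force: 68.5
```

>>> {"api": "drive_tool", "payload": {
  "series": [
    [[-0.005,0,-0.00866],[0,0,0],1],
    [[-0.005,0,-0.00866],[0,0,0],1],
    [[-0.005,0,-0.00866],[0,0,0],1],
    [[-0.005,0,-0.00866],[0,0,0],1],
    [[-0.005,0,-0.00866],[0,0,0],1],
    [[-0.005,0,-0.00866],[0,0,0],1],
    [[-0.005,0,-0.00866],[0,0,0],1],
    [[-0.005,0,-0.00866],[0,0,0],1],
    [[-0.005,0,-0.00866],[0,0,0],1],
    [[-0.0075,0,-0.013],[0,0,0],1],
    [[-0.0075,0,-0.013],[0,0,0],1],
    [[-0.0075,0,-0.013],[0,0,0],1],
    [[-0.0075,0,-0.013],[0,0,0],1],
    [[-0.0075,0,-0.013],[0,0,0],1],
    [[-0.0075,0,-0.013],[0,0,0],1],
    [[0,0,0],[0,0,0],1]
  ]
}}

```text
time_s: 37.95
tool_pos: [599.6, 233.3, 338.1]
tool_rot: [179.7, 30.0, 96.8]
force: [0.6, -0.2, 0.7]
gripper_width: 25.4
finger_force: 68.5
```

Run:
```python
from h import *
s=monitor.read_state(); print(s['gripper_width'],s['finger_force'])
to([536,-255,280],tilt(90,52))
```

```text
25.40917760498999 68.50265264511108
shift [-0.3844 -0.1223  0.2884] n>=12.4 turn [-0.0205  1.4291  0.1303] n>=11.8
```

>>> {"api": "drive_tool", "payload": {
  "series": [
    [[-0.0192,-0.0061,0.0144],[0,0,0],1],
    [[-0.0192,-0.0061,0.0144],[0,0,0],1],
    [[-0.0192,-0.0061,0.0144],[0,0,0],1],
    [[-0.0192,-0.0061,0.0144],[0,0,0],1],
    [[-0.0192,-0.0061,0.0144],[0,0,0],1],
    [[-0.0192,-0.0061,0.0144],[0,0,0],1],
    [[-0.0192,-0.0061,0.0144],[0,0,0],1],
    [[-0.0192,-0.0061,0.0144],[0,0,0],1],
    [[-0.0192,-0.0061,0.0144],[0,0,0],1],
    [[-0.0192,-0.0061,0.0144],[0,0,0],1],
    [[-0.0192,-0.0061,0.0144],[0,0,0],1],
    [[-0.0192,-0.0061,0.0144],[0,0,0],1],
    [[-0.0192,-0.0061,0.0144],[0,0,0],1],
    [[-0.0192,-0.0061,0.0144],[0,0,0],1],
    [[-0.0192,-0.0061,0.0144],[0,0,0],1],
    [[-0.0192,-0.0061,0.0144],[0,0,0],1],
    [[-0.0192,-0.0061,0.0144],[0,0,0],1],
    [[-0.0192,-0.0061,0.0144],[0,0,0],1],
    [[-0.0192,-0.0061,0.0144],[0,0,0],1],
    [[-0.0192,-0.0061,0.0144],[0,0,0],1]
  ]
}}

```text
time_s: 39.62
tool_pos: [533.8, -255.4, 277.0]
tool_rot: [-179.8, 30.1, 97.0]
force: [0.3, -0.3, -1.1]
gripper_width: 25.5
finger_force: 68.7
```

>>> {"api": "drive_tool", "payload": {
  "series": [
    [[0,0,0],[-0.0013,0.0953,0.0086],1],
    [[0,0,0],[-0.0013,0.0953,0.0086],1],
    [[0,0,0],[-0.0013,0.0953,0.0086],1],
    [[0,0,0],[-0.0013,0.0953,0.0086],1],
    [[0,0,0],[-0.0013,0.0953,0.0086],1],
    [[0,0,0],[-0.0013,0.0953,0.0086],1],
    [[0,0,0],[-0.0013,0.0953,0.0086],1],
    [[0,0,0],[-0.0013,0.0953,0.0086],1],
    [[0,0,0],[-0.0013,0.0953,0.0086],1],
    [[0,0,0],[-0.0013,0.0953,0.0086],1],
    [[0,0,0],[-0.0013,0.0953,0.0086],1],
    [[0,0,0],[-0.0013,0.0953,0.0086],1],
    [[0,0,0],[-0.0013,0.0953,0.0086],1],
    [[0,0,0],[-0.0013,0.0953,0.0086],1],
    [[0,0,0],[-0.0013,0.0953,0.0086],1],
    [[0,0,0],[0,0,0],1]
  ]
}}

```text
time_s: 40.95
tool_pos: [532.3, -257.8, 272.4]
tool_rot: [-178.5, -52.0, 88.5]
force: [-0.3, -0.7, -2.2]
gripper_width: 25.5
finger_force: 68.8
```

Run:
```python
from h import *
s=monitor.read_state(); print(s['gripper_width'],s['q'])
to([534,-276,75],tilt(90,52))
```

```text
25.461735569544256 [ 40.61767202  46.51742245   0.42443741  72.45674717 -37.06565342
  99.19848027  47.26276718]
shift [-0.1669  0.0051  0.107 ] n>=5.0 turn [-0.0066 -0.001  -0.0157] n>=0.1
```

>>> {"api": "drive_tool", "payload": {
  "series": [
    [[-0.0119,0.0002,0.0077],[-0.0005,0,-0.0012],1],
    [[-0.0119,0.0002,0.0077],[-0.0005,0,-0.0012],1],
    [[-0.0119,0.0002,0.0077],[-0.0005,0,-0.0012],1],
    [[-0.0119,0.0002,0.0077],[-0.0005,0,-0.0012],1],
    [[-0.0119,0.0002,0.0077],[-0.0005,0,-0.0012],1],
    [[-0.0119,0.0002,0.0077],[-0.0005,0,-0.0012],1],
    [[-0.0119,0.0002,0.0077],[-0.0005,0,-0.0012],1],
    [[-0.0119,0.0002,0.0077],[-0.0005,0,-0.0012],1],
    [[-0.0119,0.0002,0.0077],[-0.0005,0,-0.0012],1],
    [[-0.0119,0.0002,0.0077],[-0.0005,0,-0.0012],1],
    [[-0.0119,0.0002,0.0077],[-0.0005,0,-0.0012],1],
    [[-0.0119,0.0002,0.0077],[0,0,0],1],
    [[-0.0119,0.0002,0.0077],[0,0,0],1],
    [[-0.0119,0.0002,0.0077],[0,0,0],1],
    [[0,0,0],[0,0,0],1]
  ]
}}

```text
time_s: 42.2
tool_pos: [536.3, -272.1, 76.4]
tool_rot: [179.8, -52.0, 90.4]
force: [-0.2, -0.6, -1.2]
gripper_width: 25.3
finger_force: 68.7
```

Run:
```python
from h import *
np.set_printoptions(precision=1,suppress=True)
T=lambda u,v:(320+(u-520)/2,120+v/2)
for p in [(650,102),(698,98),(722,122),(677,122),(628,120),(597,107)]: print(onz("top",T(*p),37))
print(onz("top",T(650,191),73))
s=monitor.read_state(); print(s['gripper_width'],s['force'])
to([534,-274,49],tilt(90,52))
```

```text
[ 601.8 -145.6   37. ]
[ 608.6 -219.1   37. ]
[ 571.9 -255.7   37. ]
[ 571.3 -186.9   37. ]
[ 573.8 -111.9   37. ]
[593.4 -64.3  37. ]
[ 464.3 -141.    73. ]
25.25390585729553 [-0.2 -0.6 -1.2]
shift [-0. -0.  0.] n>=0.7 turn [-0. -0.  0.] n>=0.0
```

>>> {"api": "drive_tool", "payload": {
  "series": [
    [[-0.0038,-0.0004,0.0027],[0,0,0],1],
    [[-0.0038,-0.0004,0.0027],[0,0,0],1],
    [[-0.0038,-0.0004,0.0027],[0,0,0],1],
    [[-0.0038,-0.0004,0.0027],[0,0,0],1],
    [[-0.0038,-0.0004,0.0027],[0,0,0],1],
    [[-0.0038,-0.0004,0.0027],[0,0,0],1],
    [[0,0,0],[0,0,0],1]
  ]
}}

```text
time_s: 42.78
tool_pos: [534.9, -273.7, 51.1]
tool_rot: [179.5, -51.9, 90.7]
force: [-0.3, 1.0, -2.0]
gripper_width: 24.9
finger_force: 68.7
```

>>> {"api": "drive_tool", "payload": {
  "series": [
    [[-0.0008,0,0.0006],[0,0,0],1],
    [[0,0,0],[0,0,0],0.85],
    [[0,0,0],[0,0,0],0.65],
    [[0,0,0],[0,0,0],0.5],
    [[0,0,0],[0,0,0],0.5],
    [[0,0,0],[0,0,0],0.5],
    [[0,0,0],[0,0,0],0.5],
    [[0,0,-0.012],[0,0,0],0.5],
    [[0,0,-0.012],[0,0,0],0.5],
    [[0.012,0,-0.012],[0,0,0],0.5],
    [[0.02,0,-0.016],[0,0,0],0.5],
    [[0.02,0,-0.016],[0,0,0],0.5],
    [[0.02,0,-0.016],[0,0,0],0.4],
    [[0.02,0,-0.016],[0,0,0],0.4],
    [[0.02,0,-0.016],[0,0,0],0.3],
    [[0.02,0,-0.016],[0,0,0],0.3],
    [[0.02,0,-0.016],[0,0,0],0.3],
    [[0.02,0,-0.016],[0,0,0],0.3]
  ]
}}

```text
time_s: 44.28
tool_pos: [533.7, -296.1, 290.3]
tool_rot: [179.3, -51.9, 90.9]
force: [0.3, -0.8, -1.0]
gripper_width: 59.3
finger_force: 0.0
```

Run:
```python
from h import *
a=get_image("side");b=get_image("top")
cv2.imwrite("pics/p7.png",cv2.resize(np.hstack([a[90:310,240:440,::-1],b[130:350,230:430,::-1]]),None,fx=2,fy=2,interpolation=cv2.INTER_CUBIC))
print(monitor.read_state()['tool_pos'])
```

```text
[ 535.08453345 -297.02513185  293.79242892]
```

View pics/p7.png

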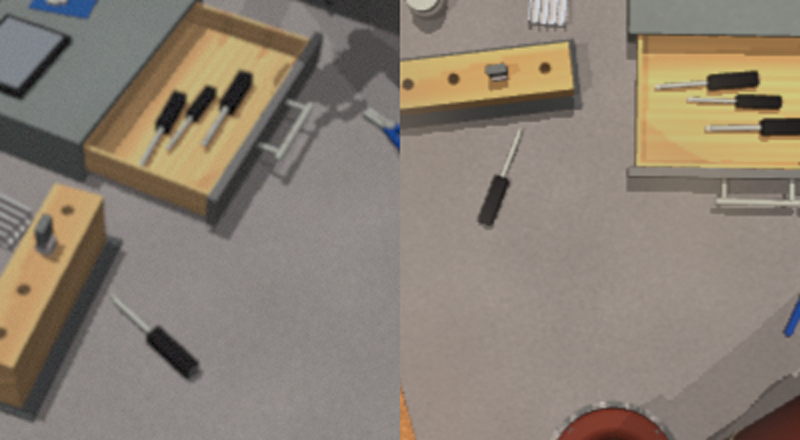

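All three lie flat side by side in the drawer; the loose driver is at right-half (488,223)–(520,128), apparently not moved. Measuring it.

Run:
```python
from h import *
np.set_printoptions(precision=1,suppress=True)
T=lambda u,v:(230+(u-400)/2,130+v/2); S=lambda u,v:(240+u/2,90+v/2)
print(tri(S(152,333),T(498,178)))
e,j,t=[onz("top",T(*p),12) for p in [(488,222),(498,178),(520,128)]];print(e,j,t)
d=e-t;an=np.degrees(np.arctan2(d[1],d[0]));c=(e+j)/2;print(an,c)
for y in (an+180,an): to([c[0],c[1],200],yaw(y))
R=Ro.from_euler('xyz',monitor.read_state()['tool_rot'],degrees=True); print((R.inv()*yaw(90)).as_rotvec())
```

```text
(array([451.5, 180. ,  18.5]), np.float64(0.28968253404401545))
[383.2 195.3  12. ] [451.7 180.7  12. ] [530.1 147.5  12. ]
161.99190307667158 [417.4 188.   12. ]
shift [ 0.2 -0.1  0.4] n>=12.7 turn [-0.8 -0.6  1.8] n>=16.7
shift [ 0.2 -0.1  0.4] n>=12.7 turn [ 0.6 -0.8 -1.2] n>=12.3
[ 0.  -0.9  0. ]
```

>>> {"api": "drive_tool", "payload": {
  "series": [
    [[0,0,0],[0,-0.1008,0],0.3],
    [[0,0,0],[0,-0.1008,0],0.3],
    [[0,0,0],[0,-0.1008,0],0.3],
    [[0,0,0],[0,-0.1008,0],0.3],
    [[0,0,0],[0,-0.1008,0],0.3],
    [[0,0,0],[0,-0.1008,0],0.3],
    [[0,0,0],[0,-0.1008,0],0.3],
    [[0,0,0],[0,-0.1008,0],0.3],
    [[0,0,0],[0,-0.1008,0],0.3]
  ]
}}

```text
time_s: 45.13
tool_pos: [533.7, -296.4, 288.8]
tool_rot: [179.5, 0.3, 90.3]
force: [-0.2, 0.2, -0.9]
gripper_width: 59.9
finger_force: 0.0
```

>>> {"api": "drive_tool", "payload": {
  "series": [
    [[0.0243,-0.006,0.006],[0,0,0],0.3],
    [[0.0243,-0.006,0.006],[0,0,0],0.3],
    [[0.0243,-0.006,0.006],[0,0,0],0.3],
    [[0.0243,-0.006,0.006],[0,0,0],0.3],
    [[0.0243,-0.006,0.006],[0,0,0],0.3],
    [[0.0243,-0.006,0.006],[0,0,0],0.3],
    [[0.0243,-0.006,0.006],[0,0,0],0.3],
    [[0.0243,-0.006,0.006],[0,0,0],0.3],
    [[0.0243,-0.006,0.006],[0,0,0],0.3],
    [[0.0243,-0.006,0.006],[0,0,0],0.3],
    [[0.0243,-0.006,0.006],[0,0,0],0.3],
    [[0.0243,-0.006,0.006],[0,0,0],0.3],
    [[0.0243,-0.006,0.006],[0,0,0],0.3],
    [[0.0243,-0.006,0.006],[0,0,0],0.3],
    [[0.0243,-0.006,0.006],[0,0,0],0.3],
    [[0.0243,-0.006,0.006],[0,0,0],0.3],
    [[0.0243,-0.006,0.006],[0,0,0],0.3],
    [[0.0243,-0.006,0.006],[0,0,0],0.3],
    [[0.0243,-0.006,0.006],[0,0,0],0.3],
    [[0.0243,-0.006,0.006],[0,0,0],0.3]
  ]
}}

```text
time_s: 46.8
tool_pos: [411.1, 189.6, 166.1]
tool_rot: [179.6, 0.1, 90.3]
force: [0.7, 0.5, -0.4]
gripper_width: 60.0
finger_force: 0.0
```

>>> {"api": "drive_tool", "payload": {
  "series": [
    [[0,0,0],[0,0,-0.119],0.2],
    [[0,0,0],[0,0,-0.119],0.2],
    [[0,0,0],[0,0,-0.119],0.2],
    [[0,0,0],[0,0,-0.119],0.2],
    [[0,0,0],[0,0,-0.119],0.2],
    [[0,0,0],[0,0,-0.119],0.2],
    [[0,0,0],[0,0,-0.119],0.2],
    [[0,0,0],[0,0,-0.119],0.2],
    [[0,0,0],[0,0,-0.119],0.2],
    [[0,0,0],[0,0,-0.119],0.2],
    [[0,0,0],[0,0,-0.119],0.2],
    [[0,0,0],[0,0,0],0.2]
  ]
}}

```text
time_s: 47.8
tool_pos: [411.7, 188.2, 166.3]
tool_rot: [180.0, 0.4, 165.4]
force: [-0.1, -0.3, 0.1]
gripper_width: 68.3
finger_force: 0.0
```

Run:
```python
from h import *
s=monitor.read_state();print(s['q'])
to([415,188,22],yaw(165))
a=get_image("side");b=get_image("top")
cv2.imwrite("pics/p8.png",cv2.resize(np.hstack([a[180:330,230:430,::-1],b[150:300,200:400,::-1]]),None,fx=2,fy=2,interpolation=cv2.INTER_CUBIC))
```

```text
[-19.15167775  24.54731676 -11.51062845 118.32917905   8.23106283
  37.57304533  39.25634182]
shift [-0.0023  0.0006  0.1443] n>=3.6 turn [0.0002 0.0065 0.0073] n>=0.1
```

View pics/p8.png

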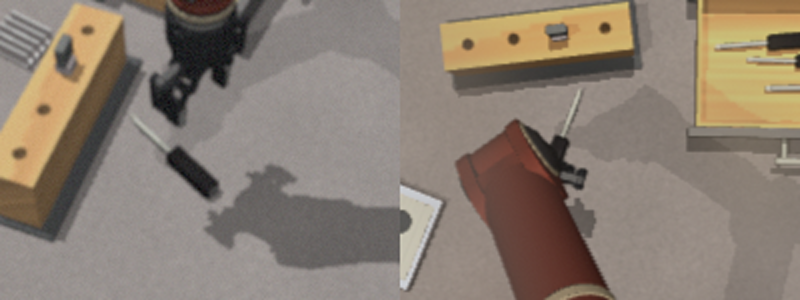

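The loose driver is where measured (junction at left (168,153)), gripper above it. Descending.

>>> {"api": "drive_tool", "payload": {
  "series": [
    [[-0.001,0.0006,0.014],[0,0,0],0.2],
    [[-0.001,0,0.014],[0,0,0],0.2],
    [[-0.001,0,0.014],[0,0,0],0.2],
    [[0,0,0.014],[0,0,0],0.2],
    [[0,0,0.014],[0,0,0],0.2],
    [[0,0,0.014],[0,0,0],0.2],
    [[0,0,0.014],[0,0,0],0.2],
    [[0,0,0.014],[0,0,0],0.2],
    [[0,0,0.014],[0,0,0],0.2],
    [[0,0,0.008],[0,0,0],0.2],
    [[0,0,0.006],[0,0,0],0.2],
    [[0,0,0.006],[0,0,0],0.2],
    [[0,0,0.004],[0,0,0],0.2],
    [[0,0,0],[0,0,0],0.2],
    [[0,0,0],[0,0,0],0.2]
  ]
}}

```text
time_s: 49.15
tool_pos: [416.4, 188.0, 16.2]
tool_rot: [180.0, 0.4, 165.3]
force: [0.0, -0.1, -0.6]
gripper_width: 68.3
finger_force: 0.0
```

>>> {"api": "drive_tool", "payload": {
  "series": [
    [[0,0,0],[0,0,0],0.4],
    [[0,0,0],[0,0,0],0.6],
    [[0,0,0],[0,0,0],0.8],
    [[0,0,0],[0,0,0],1],
    [[0,0,0],[0,0,0],1],
    [[0,0,0],[0,0,0],1],
    [[0,0,0],[0,0,0],1]
  ],
  "grip_force": 70
}}

```text
time_s: 49.73
tool_pos: [416.7, 188.2, 16.8]
tool_rot: [179.9, 0.5, 165.3]
force: [-0.3, -0.2, 5.7]
gripper_width: 22.5
finger_force: 67.3
```

>>> {"api": "drive_tool", "payload": {
  "series": [
    [[0,0,-0.008],[0,0,0],1],
    [[0,0,-0.012],[0,0,0],1],
    [[0,0,-0.016],[0,0,0],1],
    [[0,0,-0.016],[0,0,0],1],
    [[0,0,-0.016],[0,0,0],1],
    [[0,0,-0.016],[0,0,0],1],
    [[0,0,-0.016],[0,0,0],1],
    [[0,0,-0.016],[0,0,0],1],
    [[0,0,-0.016],[0,0,0],1],
    [[0,0,-0.016],[0,0,0],1],
    [[0,0,-0.016],[0,0,0],1],
    [[0,0,-0.016],[0,0,0],1]
  ]
}}

```text
time_s: 50.73
tool_pos: [414.4, 187.9, 197.2]
tool_rot: [-180.0, 0.4, 165.3]
force: [0.1, -0.6, -0.6]
gripper_width: 22.6
finger_force: 66.9
```

Run:
```python
from h import *
s=monitor.read_state();print(s['gripper_width'],s['q'])
to([528,-352,200],yaw(180))
```

```text
22.58120305893023 [-18.11365514  21.99996227 -12.49030486 115.81303625   7.28466345
  42.63386147  40.23543234]
shift [-0.2468 -0.4934 -0.001 ] n>=13.8 turn [-0.0012  0.0065 -0.2564] n>=2.1
```

>>> {"api": "drive_tool", "payload": {
  "series": [
    [[-0.0123,-0.0247,0],[0,0,0],1],
    [[-0.0123,-0.0247,0],[0,0,0],1],
    [[-0.0123,-0.0247,0],[0,0,0],1],
    [[-0.0123,-0.0247,0],[0,0,0],1],
    [[-0.0123,-0.0247,0],[0,0,0],1],
    [[-0.0123,-0.0247,0],[0,0,0],1],
    [[-0.0123,-0.0247,0],[0,0,0],1],
    [[-0.0123,-0.0247,0],[0,0,0],1],
    [[-0.0123,-0.0247,0],[0,0,0],1],
    [[-0.0123,-0.0247,0],[0,0,0],1],
    [[-0.0123,-0.0247,0],[0,0,0],1],
    [[-0.0123,-0.0247,0],[0,0,0],1],
    [[-0.0123,-0.0247,0],[0,0,0],1],
    [[-0.0123,-0.0247,0],[0,0,0],1],
    [[-0.0123,-0.0247,0],[0,0,0],1],
    [[-0.0123,-0.0247,0],[0,0,0],1],
    [[-0.0123,-0.0247,0],[0,0,0],1],
    [[-0.0123,-0.0247,0],[0,0,0],1],
    [[-0.0123,-0.0247,0],[0,0,0],1],
    [[-0.0123,-0.0247,0],[0,0,0],1]
  ]
}}

```text
time_s: 52.4
tool_pos: [527.0, -353.0, 197.8]
tool_rot: [180.0, 0.3, 165.3]
force: [0.7, 0.2, -0.6]
gripper_width: 22.6
finger_force: 66.9
```

>>> {"api": "drive_tool", "payload": {
  "series": [
    [[0,0,0],[0,0,-0.0513],1],
    [[0,0,0],[0,0,-0.0513],1],
    [[0,0,0],[0,0,-0.0513],1],
    [[0,0,0],[0,0,-0.0513],1],
    [[0,0,0],[0,0,-0.0513],1],
    [[0,0,0],[0,0,0],1]
  ]
}}

```text
time_s: 52.9
tool_pos: [526.9, -351.8, 197.7]
tool_rot: [-180.0, 0.3, -180.0]
force: [0.1, -0.4, -1.7]
gripper_width: 22.3
finger_force: 67.0
```

Run:
```python
from h import *
s=monitor.read_state();print(s['gripper_width'],s['q'])
to([528,-352,44],yaw(180))
a=get_image("side");b=get_image("top")
cv2.imwrite("pics/p9.png",cv2.resize(np.hstack([a[60:230,240:440,::-1],b[100:270,340:520,::-1]]),None,fx=2,fy=2,interpolation=cv2.INTER_CUBIC))
```

```text
22.29996255665438 [ 39.46937121  36.51138384 -13.0680952   87.77510431   9.14805382
  56.4626507  113.89925427]
shift [-2.000e-04 -1.000e-04  1.537e-01] n>=3.8 turn [-0.0008  0.0056  0.0007] n>=0.0
```

View pics/p9.png

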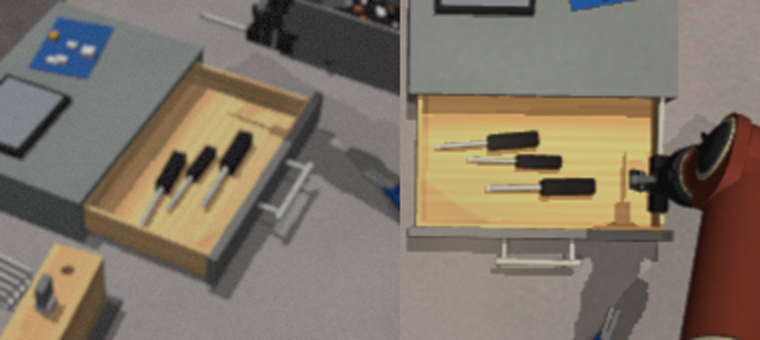

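Driver 4 is held level above the free right part of the drawer (tip at left (203,15)); lowering.

>>> {"api": "drive_tool", "payload": {
  "series": [
    [[0,0,0.014],[0,0,0],1],
    [[0,0,0.014],[0,0,0],1],
    [[0,0,0.014],[0,0,0],1],
    [[0,0,0.014],[0,0,0],1],
    [[0,0,0.014],[0,0,0],1],
    [[0,0,0.014],[0,0,0],1],
    [[0,0,0.014],[0,0,0],1],
    [[0,0,0.014],[0,0,0],1],
    [[0,0,0.014],[0,0,0],1],
    [[0,0,0.008],[0,0,0],1],
    [[0,0,0.007],[0,0,0],1],
    [[0,0,0.006],[0,0,0],1],
    [[0,0,0.003],[0,0,0],1],
    [[0,0,0],[0,0,0],1],
    [[0,0,0],[0,0,0],1]
  ]
}}

```text
time_s: 54.25
tool_pos: [529.0, -352.4, 48.2]
tool_rot: [-179.9, 0.4, 180.0]
force: [-0.0, -0.3, -0.1]
gripper_width: 22.9
finger_force: 67.0
```

>>> {"api": "drive_tool", "payload": {
  "series": [
    [[0,0,0.002],[0,0,0],1],
    [[0,0,0.002],[0,0,0],1],
    [[0,0,0.002],[0,0,0],1],
    [[0,0,0],[0,0,0],1]
  ]
}}

```text
time_s: 54.58
tool_pos: [528.5, -352.1, 41.4]
tool_rot: [-179.9, 0.4, -180.0]
force: [-0.1, 0.1, -1.2]
gripper_width: 22.4
finger_force: 67.0
```

>>> {"api": "drive_tool", "payload": {
  "series": [
    [[0,0,0],[0,0,0],0.85],
    [[0,0,0],[0,0,0],0.65],
    [[0,0,0],[0,0,0],0.55],
    [[0,0,0],[0,0,0],0.55],
    [[0,0,0],[0,0,0],0.55],
    [[0,0,0],[0,0,0],0.55],
    [[0,0,-0.012],[0,0,0],0.55],
    [[0,0,-0.016],[0,0,0],0.55],
    [[0,0,-0.016],[0,0,0],0.55],
    [[0,0,-0.016],[0,0,0],0.55],
    [[0,0,-0.016],[0,0,0],0.55],
    [[0,0,-0.016],[0,0,0],0.55],
    [[0,0,-0.016],[0,0,0],0.6],
    [[0,0,-0.016],[0,0,0],0.7],
    [[0,0,-0.016],[0,0,0],0.7]
  ]
}}

```text
time_s: 55.83
tool_pos: [527.8, -351.9, 183.6]
tool_rot: [-179.9, 0.4, -180.0]
force: [-0.3, 0.2, 0.3]
gripper_width: 25.6
finger_force: 0.0
```

Run:
```python
from h import *
to([421,-217,180],yaw(90))
```

```text
shift [0.1068 0.1349 0.0025] n>=4.3 turn [0.0043 0.0076 1.571 ] n>=12.9
```

>>> {"api": "drive_tool", "payload": {
  "series": [
    [[0.0107,0.0135,0],[0,0,0],0.7],
    [[0.0107,0.0135,0],[0,0,0],0.7],
    [[0.0107,0.0135,0],[0,0,0],0.7],
    [[0.0107,0.0135,0],[0,0,0],0.7],
    [[0.0107,0.0135,0],[0,0,0],0.7],
    [[0.0107,0.0135,0],[0,0,0],0.7],
    [[0.0107,0.0135,0],[0,0,0],0.7],
    [[0.0107,0.0135,0],[0,0,0],0.7],
    [[0.0107,0.0135,0],[0,0,0],0.7],
    [[0.0107,0.0135,0],[0,0,0],0.7]
  ]
}}

```text
time_s: 56.67
tool_pos: [420.4, -216.4, 181.8]
tool_rot: [-179.9, 0.5, -180.0]
force: [0.4, 0.4, 0.5]
gripper_width: 25.9
finger_force: 0.0
```

>>> {"api": "drive_tool", "payload": {
  "series": [
    [[0,0,0],[0,0.0005,0.1122],0.7],
    [[0,0,0],[0,0.0005,0.1122],0.7],
    [[0,0,0],[0,0.0005,0.1122],0.7],
    [[0,0,0],[0,0.0005,0.1122],0.7],
    [[0,0,0],[0,0.0005,0.1122],0.7],
    [[0,0,0],[0,0.0005,0.1122],0.7],
    [[0,0,0],[0,0.0005,0.1122],0.7],
    [[0,0,0],[0,0.0005,0.1122],0.7],
    [[0,0,0],[0,0.0005,0.1122],0.7],
    [[0,0,0],[0,0.0005,0.1122],0.7],
    [[0,0,0],[0,0.0005,0.1122],0.7],
    [[0,0,0],[0,0.0005,0.1122],0.7],
    [[0,0,0],[0,0.0005,0.1122],0.7],
    [[0,0,0],[0,0.0005,0.1122],0.7],
    [[0,0,0],[0,0,0],0.7]
  ]
}}

```text
time_s: 57.92
tool_pos: [421.2, -216.7, 181.7]
tool_rot: [179.8, -0.1, 89.9]
force: [0.8, 0.6, -0.7]
gripper_width: 25.5
finger_force: 0.0
```

Run:
```python
from h import *
to([419.5,-217,44],yaw(90))
a=get_image("side");b=get_image("top")
cv2.imwrite("pics/p10.png",cv2.resize(np.hstack([a[60:230,240:440,::-1],b[100:270,340:520,::-1]]),None,fx=2,fy=2,interpolation=cv2.INTER_CUBIC))
```

```text
shift [-0.0006 -0.0022  0.1377] n>=3.4 turn [ 0.0036 -0.0026 -0.0012] n>=0.0
```

View pics/p10.png

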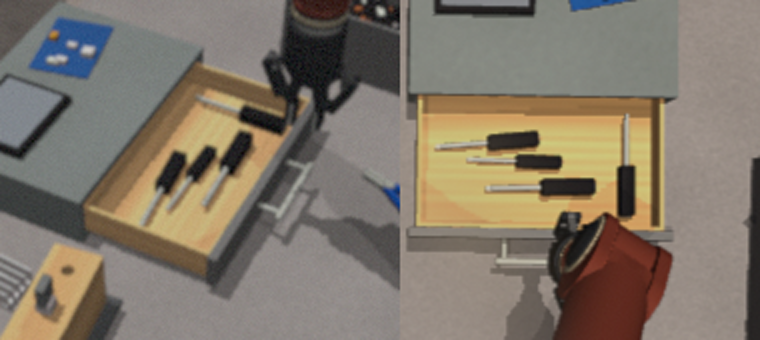

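All four drivers lie flat in the open drawer, brush upright at (43,290). Gripping the bar and pushing shut.

>>> {"api": "drive_tool", "payload": {
  "series": [
    [[0,-0.001,0.016],[0,0,0],0.7],
    [[0,-0.001,0.016],[0,0,0],0.7],
    [[0,0,0.016],[0,0,0],0.7],
    [[0,0,0.016],[0,0,0],0.7],
    [[0,0,0.016],[0,0,0],0.7],
    [[0,0,0.016],[0,0,0],0.7],
    [[0,0,0.01],[0,0,0],0.7],
    [[0,0,0.01],[0,0,0],0.7],
    [[0,0,0.008],[0,0,0],0.7],
    [[0,0,0.008],[0,0,0],0.7],
    [[0,0,0.005],[0,0,0],0.7],
    [[0,0,0],[0,0,0],0.7],
    [[0,0,0],[0,0,0],0.8],
    [[0,0,0],[0,0,0],0.9],
    [[0,0,0],[0,0,0],1],
    [[0,0,0],[0,0,0],1],
    [[0,0,0],[0,0,0],1]
  ],
  "grip_force": 40
}}

```text
time_s: 59.43
tool_pos: [419.5, -216.7, 44.2]
tool_rot: [179.8, -0.1, 90.0]
force: [0.1, 0.3, 0.7]
gripper_width: 9.5
finger_force: 39.0
```

>>> {"api": "drive_tool", "payload": {
  "series": [
    [[0,0.004,0],[0,0,0],1],
    [[0,0.008,0],[0,0,0],1],
    [[0,0.01,0],[0,0,0],1],
    [[0,0.01,0],[0,0,0],1],
    [[0,0.01,0],[0,0,0],1],
    [[0,0.01,0],[0,0,0],1],
    [[0,0.01,0],[0,0,0],1],
    [[0,0.01,0],[0,0,0],1],
    [[0,0.01,0],[0,0,0],1],
    [[0,0.01,0],[0,0,0],1],
    [[0,0.01,0],[0,0,0],1],
    [[0,0.01,0],[0,0,0],1],
    [[0,0.01,0],[0,0,0],1],
    [[0,0.01,0],[0,0,0],1],
    [[0,0.01,0],[0,0,0],1],
    [[0,0.01,0],[0,0,0],1],
    [[0,0.01,0],[0,0,0],1],
    [[0,0.01,0],[0,0,0],1],
    [[0,0.01,0],[0,0,0],1],
    [[0,0,0],[0,0,0],1]
  ]
}}

```text
time_s: 61.1
tool_pos: [605.0, -218.1, 44.3]
tool_rot: [179.5, 0.1, 90.1]
force: [1.9, -3.8, 0.9]
gripper_width: 9.3
finger_force: 39.9
```

>>> {"api": "drive_tool", "payload": {
  "series": [
    [[0,0.002,0],[0,0,0],1],
    [[0,0.002,0],[0,0,0],1],
    [[0,0.002,0],[0,0,0],1],
    [[0,0.002,0],[0,0,0],1],
    [[0,0.002,0],[0,0,0],1],
    [[0,0.002,0],[0,0,0],1],
    [[0,0,0],[0,0,0],1]
  ]
}}

```text
time_s: 61.68
tool_pos: [613.1, -218.1, 44.3]
tool_rot: [179.9, -0.0, 90.0]
force: [0.1, -5.0, -0.5]
gripper_width: 9.3
finger_force: 39.9
```

>>> {"api": "drive_tool", "payload": {
  "series": [
    [[0,0.0015,0],[0,0,0],1],
    [[0,0.0015,0],[0,0,0],1],
    [[0,0.0015,0],[0,0,0],1],
    [[0,0.0015,0],[0,0,0],1],
    [[0,0,0],[0,0,0],1]
  ]
}}

```text
time_s: 62.1
tool_pos: [618.0, -218.2, 44.3]
tool_rot: [180.0, -0.1, 89.9]
force: [-1.5, -5.1, 1.7]
gripper_width: 9.2
finger_force: 40.1
```

>>> {"api": "drive_tool", "payload": {
  "series": [
    [[0,0.0015,0],[0,0,0],1],
    [[0,0.0015,0],[0,0,0],1],
    [[0,0.0015,0],[0,0,0],1],
    [[0,0,0],[0,0,0],1]
  ]
}}

```text
time_s: 62.43
tool_pos: [618.0, -218.2, 44.2]
tool_rot: [-179.5, -0.2, 89.9]
force: [-9.3, -4.6, 9.0]
gripper_width: 9.2
finger_force: 40.7
```

>>> {"api": "drive_tool", "payload": {
  "series": [
    [[0,0.0015,0],[0,0,0],1],
    [[0,0.0015,0],[0,0,0],1],
    [[0,0,0],[0,0,0],1]
  ]
}}

```text
time_s: 62.68
tool_pos: [618.1, -218.2, 44.2]
tool_rot: [-179.1, -0.3, 89.9]
force: [-14.1, -3.7, 13.5]
gripper_width: 9.3
finger_force: 41.2
```

Stopped at x=618 with rising force; to be sure this is the drawer's stop and not the knuckles against the unit, I'll release and push the bar from in front with closed fingers.

>>> {"api": "drive_tool", "payload": {
  "series": [
    [[0,-0.003,0],[0,0,0],1],
    [[0,-0.002,0],[0,0,0],0.9],
    [[0,0,0],[0,0,0],0.7],
    [[0,0,0],[0,0,0],0.7],
    [[0,0,0],[0,0,0],0.7],
    [[0,0,-0.012],[0,0,0],0.7],
    [[0,0,-0.016],[0,0,0],0.7],
    [[0,0,-0.016],[0,0,0],0.7],
    [[0,0,-0.016],[0,0,0],0.7],
    [[0,-0.012,0],[0,0,0],0.9],
    [[0,-0.012,0],[0,0,0],1],
    [[0,-0.012,0],[0,0,0],1],
    [[0,-0.012,0],[0,0,0],1],
    [[0,0,0],[0,0,0],1]
  ]
}}

```text
time_s: 63.85
tool_pos: [571.9, -216.3, 105.0]
tool_rot: [179.9, -0.2, 90.0]
force: [-0.3, 0.1, 0.5]
gripper_width: -0.2
finger_force: 0.0
```

>>> {"api": "drive_tool", "payload": {
  "series": [
    [[0,0,0.015],[0,0,0],1],
    [[0,0,0.015],[0,0,0],1],
    [[0,0,0.015],[0,0,0],1],
    [[0,0,0.012],[0,0,0],1],
    [[0,0,0],[0,0,0],1],
    [[0,0.003,0],[0,0,0],1],
    [[0,0.003,0],[0,0,0],1],
    [[0,0.003,0],[0,0,0],1],
    [[0,0,0],[0,0,0],1]
  ]
}}

```text
time_s: 64.6
tool_pos: [584.5, -216.7, 48.2]
tool_rot: [179.7, -0.1, 90.0]
force: [-0.1, -0.2, -0.2]
gripper_width: -0.3
finger_force: 0.0
```

>>> {"api": "drive_tool", "payload": {
  "series": [
    [[0,0.003,0],[0,0,0],1],
    [[0,0.003,0],[0,0,0],1],
    [[0,0.003,0],[0,0,0],1],
    [[0,0.002,0],[0,0,0],1],
    [[0,0.002,0],[0,0,0],1],
    [[0,0,0],[0,0,0],1]
  ]
}}

```text
time_s: 65.1
tool_pos: [596.2, -216.5, 47.2]
tool_rot: [179.8, -0.2, 90.0]
force: [0.4, 0.1, 0.4]
gripper_width: 0.1
finger_force: 0.0
```

>>> {"api": "drive_tool", "payload": {
  "series": [
    [[0,0.0015,0],[0,0,0],1],
    [[0,0.0015,0],[0,0,0],1],
    [[0,0.0015,0],[0,0,0],1],
    [[0,0.0015,0],[0,0,0],1],
    [[0,0,0],[0,0,0],1]
  ]
}}

```text
time_s: 65.52
tool_pos: [599.2, -216.7, 47.1]
tool_rot: [-179.8, -0.2, 90.0]
force: [-5.4, 1.2, 3.2]
gripper_width: 0.1
finger_force: 2.6
```

>>> {"api": "drive_tool", "payload": {
  "series": [
    [[0,0.0015,0],[0,0,0],1],
    [[0,0.0015,0],[0,0,0],1],
    [[0,0.0015,0],[0,0,0],1],
    [[0,0,0],[0,0,0],1]
  ]
}}

```text
time_s: 65.85
tool_pos: [599.5, -216.7, 47.0]
tool_rot: [-179.3, -0.3, 89.9]
force: [-11.6, 1.9, 9.9]
gripper_width: -0.1
finger_force: 6.1
```

>>> {"api": "drive_tool", "payload": {
  "series": [
    [[0,-0.008,0],[0,0,0],1],
    [[0,-0.012,0],[0,0,0],1],
    [[0,-0.012,0],[0,0,0],1],
    [[0,-0.02,0],[0,0,0],1],
    [[0,-0.02,-0.015],[0,0,0],1],
    [[0,-0.02,-0.02],[0,0,0],1],
    [[0,-0.02,-0.025],[0,0,0],1],
    [[0,-0.02,-0.025],[0,0,0],1],
    [[0,0,-0.025],[0,0,0],1],
    [[0,0,-0.025],[0,0,0],1],
    [[0,0,-0.025],[0,0,0],1],
    [[0,0,0],[0,0,0],1]
  ]
}}

```text
time_s: 66.85
tool_pos: [477.2, -218.8, 212.2]
tool_rot: [179.2, 0.1, 90.0]
force: [-0.2, -0.6, 0.2]
gripper_width: -0.2
finger_force: 0.0
```

Run:
```python
from h import *
b=get_image("top"); o=cv2.imread("pics/top0.png")[:,:,::-1]
for im in (o,b):
    h=im[140:180,355:375].astype(float).mean(1).round().astype(int); print([tuple(x) for x in h[5:36].tolist()])
a=get_image("side"); o=cv2.imread("pics/side0.png")[:,:,::-1]
# brush region and stand compare
d=cv2.absdiff(a,np.ascontiguousarray(o))[180:222,255:270]; print("brush diff",d.mean(), d.max())
s=monitor.read_state();print(s['tool_pos'],s['force'],s['time_s'])
```

```text
[(126, 129, 123), (115, 117, 111), (97, 80, 61), (152, 114, 73), (124, 104, 86), (127, 121, 116), (128, 122, 117), (130, 124, 118), (125, 119, 114), (59, 57, 54), (47, 45, 42), (58, 55, 52), (91, 85, 81), (102, 95, 90), (102, 95, 90), (101, 94, 89), (102, 95, 90), (102, 95, 90), (102, 95, 90), (111, 103, 98), (147, 137, 129), (150, 139, 132), (150, 139, 132), (149, 138, 131), (148, 138, 130), (149, 139, 131), (149, 138, 131), (148, 137, 130), (147, 137, 130), (147, 137, 130), (147, 137, 129)]
[(133, 136, 128), (120, 122, 116), (72, 67, 61), (96, 91, 87), (133, 128, 121), (135, 130, 124), (131, 125, 119), (80, 76, 72), (51, 49, 46), (53, 51, 48), (75, 70, 66), (105, 98, 92), (107, 100, 94), (106, 99, 94), (107, 99, 94), (106, 99, 93), (106, 99, 94), (107, 99, 94), (117, 109, 103), (156, 145, 137), (156, 145, 137), (156, 145, 137), (157, 145, 138), (156, 145, 137), (155, 144, 136), (156, 145, 137), (156, 145, 137), (155, 143, 136), (154, 143, 136), (154, 143, 136), (154, 143, 136)]
brush diff 18.182539682539684 191
[ 474.76740863 -217.28960751  208.02587038] [ 0.74088553 -0.71753599 -0.42652359] 66.95
```

The wood gap at the drawer's front edge is gone and the drawer stood firm against a push on the bar, so it is shut. The arm is clear of everything.

```bash
python3 -c "
from h import *
print(bot.job_done())"
```

```text
the job is handed in; nothing more can be done
None
```

I handed the job in at about 67 s. All four screwdrivers were lying flat in the drawer before I closed it, the drawer is pushed to its stop with no gap showing, the brush was upright in its hole when last seen, and no verdict came back.

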